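# Fetch the rattle from behind the jar and the monitor

## Robot

A 6-joint arm with a two-finger parallel gripper is mounted at the origin on the work surface. World frame = base frame: x ahead of the robot, y to its left, z up, the work surface at z = 0. Lengths are in mm, angles in rad, forces in N, time in s.
With the tool pointing down it reaches from about 275 to 825 mm from the base axis. Payload 5.2 kg.
Tool frame: the origin (TCP) lies at the very end of the fingers, on their centre line; the grasp point (between the pads) lies 19 mm behind it; z points along the fingers, y is the direction in which the jaws open and shut (so a half turn about z gives the same grasp; the last joint's range is limited). The gripper opens to 93 mm and grips with 3 to 60 N. Pads are 15 mm wide; open, the fingers measure 128 mm over their backs; the gripper's body (75 mm by 188 mm) begins 65 mm behind the grasp point.
Start: joints at [1.019, 0.259, 1.535, -0, 1.348, -0.203], TCP at [187.952, 516.894, 218.653] pointing down, gripper open.
Joint ranges: [-3.14, 3.14], [-0.91, 2.08], [0.19, 2.58], [-1.22, 4.36], [0.22, 2.71], [-3.12, 3.12]. Speed limits (rad/s): [2.57, 2.57, 3.14, 3.14, 3.14, 3.14].

## Interface

Orientations are given as [roll, pitch, yaw] about the fixed x, y, z axes, in that order (R = Rz(yaw) Ry(pitch) Rx(roll)).
In Python, from rig import robot gives the robot as it stands.
- The arm moves only by the tool send_rows, never from a script. Its argument "increments" is text: rows parted by semicolons, each of 4 numbers parted by spaces: the shift along the tool's x, y, z in m, then the turn about the tool's z in degrees. In form: dx dy dz turn; .... A call has 1 to 8 rows; each row shifts and turns the pose as measured when the row begins, along the tool's axes as they then stand; what a row does not reach is not made up. A row lasts 1/12 s, in which the tool goes at most 41.7 mm and 7.16 degrees, less where a joint would pass 70% of its speed; a pose out of reach is approached as far as the arm can. A call with a gripper value outside its range is refused whole. "fingers" is the opening, from 0 (shut) to 1 (fully open), set as the call begins (left out, the last holds). The fingers move at their own pace and stop on an object; "squeeze" is the grip in N (left out, the last holds). Time passes only in rows, so rows that do not move let the fingers close. It gives the time, the measured TCP pose, the force and the opening at its end, in the units of the state.
- robot.get_state(): the state, without advancing time (a new reading comes with each control period).
- robot.snapshot(name): name is "side" or "top"; returns (picture, depth): 400x640x3 uint8, blue, green, red; 400x640 float32, mm along the optical axis (not along the pixel's ray), 0 where there is no reading.
- robot.camera_params(name): a dict with "intrinsics" (3x3 intrinsics, pixels), "eye" and "rotation" of the camera in the world. Camera axes: x right, y down, z forward; pixel columns grow to the right and rows downward; lengths in mm; the calibration is good to about 2 mm. A picture is of the moment at which its call begins. camera_params takes no time and is no camera call.
- robot.job_done(): hands the job in, once; it reports no verdict.
The state is a dict: "clock": time; "joints": joint angles; "joint_velocities": joint speeds; "joint_torque": joint torques, N m; "tcp_pos": TCP position; "orientation": TCP orientation; "ft_force": force on the tool from outside, world axes, zero at the start; "torque": the same for the moment, N m; "width": opening from 0.0 (shut) to 1.0 (fully open).
Only numpy, scipy, OpenCV 4.12 (cv2) and the standard library are available. Lean on these libraries where they do the work, as an engineer would, in place of code of your own. Each camera call takes 0.05 s, during which the arm holds its last target. There are 200 camera calls.

## Task

The yellow rattle lies at the back of the large blue tier, behind the lidded glass jar and the white monitor camera: first stand both of these on the cork mat, and only then lay the rattle in the middle of the small empty tier, lengthways. When it is there, put the jar and the camera back where each of them stood, the camera facing the way it did before. Keep the jar and the camera upright and leave the cream pot and the feeding bottle where they are.

Things in the scene. Friction and masses are not known exactly. Their poses are not given: they have to be found in the camera images.
- jar_center (a point): Glass jar with closed aluminium lid, loose, upright, round: 60 mm in diameter (lid 62 mm, the top 18 mm), 106 mm tall, about 0.3 kg. The point is at its centre, 53 mm above its underside; z up. Starts in the front half of the large tier, left or right, beside the camera; it must return to that start place.
- cam_center (a point): White monitor camera, loose, 104 mm tall, 0.22 kg: round foot 68 mm wide, 10 mm high; 16 mm post; box head 46 mm along x, 50 mm along y, 44 to 104 mm above the underside, to grip across y. Point on the foot's axis, 52 mm above the underside; z up; black lens on the -x face, standing out 6 mm. Starts in the large tier's front half beside the jar, square to it, lens to its front (-x); must return there.
- rattle_center (a point): Yellow hard rattle, loose, lying flat, a dumbbell 132 mm long, 0.08 kg: two discs 46 mm wide, 30 mm high, centred 43 mm either side of the middle along x, joined by a bar 20 mm wide (y), 24 mm high, 40 mm of it free between them. Point at its centre, 15 mm above the underside; z up. Starts at the back of the large tier, roughly along the tier's y.
- tier: Large pastel-blue plastic tier (open tray), fixed: 250 mm along x, 270 mm along y, walls 4 mm thick and 30 mm high, floor 4 mm thick. Origin at the centre of its underside, on the dresser top; -x is its front, nearest the robot. It holds the jar, the camera, the rattle and the cream pot.
- tray: Small empty pastel-blue plastic tier (open tray), fixed: 190 mm along x (its length), 140 mm along y, walls 4 mm thick and 25 mm high, floor 4 mm thick. Origin at the centre of its underside. The rattle goes in its middle, lengthways along x. To one side of the large tier, left or right.
- mat: Flat cork mat, fixed: 250 mm along x, 150 mm along y, 4 mm thick. Origin at the centre of its underside. The side area for the jar and the camera; on the other side of the large tier from the small one.
- pot: Bystander: small white cream pot with grey lid, 42 mm in diameter, 38 mm tall, in the large tier near one end of the rattle. Origin at the centre of its underside. Leave it alone.
- bottle: Bystander: feeding bottle, 60 mm in diameter, 169 mm tall, standing on the dresser beyond the large tier. Origin at the centre of its underside. Leave it alone.
There are look-alikes about, which are no part of the job. Leave any red look-alike of the part that bears cam_center alone.

How it is judged (in metres and radians):
On the way, in this order (a step that is already met when the one before it is completed fails the run):
1. the jar and the camera both stand on the cork mat while the rattle still lies where it was (x of jar_center in the frame of mat between -0.105 and 0.105 m and y of jar_center in the frame of mat between -0.055 and 0.055 m and z of jar_center in the frame of mat below 0.063 m and angle between each of jar_center, cam_center's own z axis and vertical below 0.1 rad and x of cam_center in the frame of mat between -0.105 and 0.105 m and y of cam_center in the frame of mat between -0.055 and 0.055 m and z of cam_center in the frame of mat below 0.062 m and distance of rattle_center from where it was at the start of the episode below 0.015 m), for 0.2 s.
2. the rattle lies in the middle of the small tier, lengthways, while the jar and the camera still stand on the mat (x of jar_center in the frame of mat between -0.105 and 0.105 m and y of jar_center in the frame of mat between -0.055 and 0.055 m and z of jar_center in the frame of mat below 0.063 m and angle between each of jar_center, cam_center's own z axis and vertical below 0.1 rad and x of cam_center in the frame of mat between -0.105 and 0.105 m and y of cam_center in the frame of mat between -0.055 and 0.055 m and z of cam_center in the frame of mat below 0.062 m and horizontal distance between rattle_center and tray below 0.015 m and z of rattle_center in the frame of tray below 0.027 m and angle between the x axis of rattle_center and the x axis of tray, either way round below 0.26 rad and angle between rattle_center's own z axis and vertical below 0.15 rad and linear speed of rattle below 0.03 m/s), for 0.2 s.
At the end, for the whole second after the job is handed in: Rattle flat in the small tier, within 15 mm of its centre and 15 degrees of its length; jar and camera upright, each within 15 mm of its start place, camera within 15 degrees of square to the large tier, lens to its front; all released and at rest (horizontal distance between rattle_center and tray below 0.015 m and z of rattle_center in the frame of tray below 0.027 m and angle between the x axis of rattle_center and the x axis of tray, either way round below 0.26 rad and angle between rattle_center's own z axis and vertical below 0.15 rad and distance of each of jar_center, cam_center from where it was at the start of the episode below 0.015 m and angle between each of jar_center, cam_center's own z axis and vertical below 0.1 rad and angle between the x axis of cam_center and the x axis of tier, either way round below 0.26 rad and x of tier in the frame of cam_center above 0.02 m and linear speed of each of jar, cam, rattle below 0.02 m/s); the robot touches nothing.
It fails at once if the jar is tipped over (more than 30 degrees) (angle between jar_center's own z axis and vertical above 0.52 rad).
It fails at once if the camera is tipped over (more than 30 degrees) (angle between cam_center's own z axis and vertical above 0.52 rad).
It fails at once if the cream pot is moved by more than 20 mm (distance of pot from where it was at the start of the episode above 0.02 m).
It fails at once if the feeding bottle is moved by more than 20 mm (distance of bottle from where it was at the start of the episode above 0.02 m).
It also fails if it takes over 122 s, if anything falls off the work surface, if the arm or the gripper's body presses on something with over 40 N, if the wrist force passes 120 N, or if a joint passes its speed limit or range.

## Working session

There is one attempt and no reset: what is moved stays moved. The work goes in short steps, Python scripts to look and compute and a tool call to move; the robot and the scene stay as the last step left them, time stands still between calls to the robot, and variables do not carry over. Pictures are saved under pics/ and viewed, about 12 in all and at most 16, crops included, and the job is handed in when it is done.

Besides the shell and the picture viewer there is one more tool, called by a JSON object that holds its "op" and its "data". send_rows: Moves the arm, as the interface text tells. Its arguments: {"type":"object","properties":{"increments":{"type":"string"},"fingers":{"type":"number"},"squeeze":{"type":"number"}},"required":["increments"]}

```bash
ls; mkdir -p pics
cat > h.py <<'E'
import numpy as np, cv2
from rig import robot
def snap(n):
    im,d=robot.snapshot(n); return np.array(im),np.array(d)
def world(n,d):
    p=robot.camera_params(n);K=np.array(p["intrinsics"]);R=np.array(p["rotation"]);e=np.array(p["eye"])
    v,u=np.mgrid[:d.shape[0],:d.shape[1]]
    c=np.stack([(u-K[0,2])/K[0,0]*d,(v-K[1,2])/K[1,1]*d,d],-1)
    w=c@R.T+e; w[d==0]=np.nan
    return w
E
python3 - <<'E'
from h import *
for n in("top","side"):
    p=robot.camera_params(n);print(n,p)
    im,d=snap(n);cv2.imwrite(f"pics/{n}0.png",im);np.save(f"{n}0.npy",d);
print(robot.get_state())
E
```

```text
pics
top {'intrinsics': array([[513.96360796,   0.        , 313.33517729],
       [  0.        , 513.96360796, 202.28218052],
       [  0.        ,   0.        ,   1.        ]]), 'eye': array([ 469.4536777 ,   -7.87987148, 1232.22681835]), 'rotation': array([-3.05718637,  0.01649578, -1.56846642])}
side {'intrinsics': array([[416.70098494,   0.        , 316.30732023],
       [  0.        , 416.70098494, 198.50689133],
       [  0.        ,   0.        ,   1.        ]]), 'eye': array([347.17888935, 597.97903461, 760.32423991]), 'rotation': array([-2.38657769, -0.01029793, -2.73978596])}
{'clock': 0.1, 'joints': array([ 1.01916803e+00,  2.59292971e-01,  1.53591488e+00, -1.96961334e-05,
        1.34798934e+00, -2.02795400e-01]), 'joint_velocities': array([-1.45351319e-03, -3.57063340e-03, -4.47794613e-03, -4.05130199e-04,
        5.00256962e-04, -7.94051051e-05]), 'joint_torque': array([ 3.31902040e-03, -4.38208008e+01, -2.84646034e+01,  7.21936813e-02,
        3.60557658e-02, -9.79816446e-05]), 'tcp_pos': array([187.72613528, 516.4800009 , 217.91211329]), 'orientation': array([-3.14001713e+00, -3.04357679e-04,  2.79276388e+00]), 'ft_force': array([-0.92914355, -0.34751348,  0.73023415]), 'torque': array([-0.01142458,  0.01857306,  0.04619823]), 'width': 1.0008709341249802}
```

View pics/top0.png

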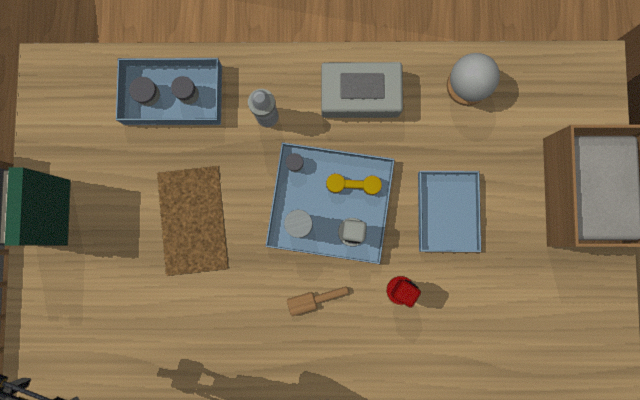

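View pics/side0.png

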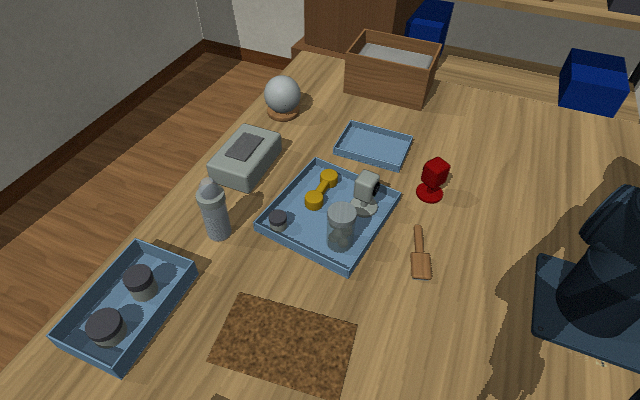

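Top picture:
- Large tier centred near (330,203), jar lid at (298,223), white camera at (354,232).
- Rattle discs at (336,183) and (372,185), cream pot at (295,162).
- Cork mat at (193,220), small empty tier at (449,212), feeding bottle at (262,102).
- Look-alikes: a red camera at (403,292) and a second blue tray with two jars at (170,90). The white camera inside the tier is the right one, and so is the aluminium-lidded jar at (298,223).

Next I'll measure positions and make one enlarged crop.

```bash
sed -i 's/R=np.array(p\["rotation"\])/R=Rot.from_euler("xyz",p["rotation"]).as_matrix()/; 1a from scipy.spatial.transform import Rotation as Rot' h.py
cat > m.py <<'E'
from h import *
def blob(w,box,zr,extra=None):
    u0,u1,v0,v1=box; m=np.zeros(w.shape[:2],bool); m[v0:v1,u0:u1]=1
    m&=(w[...,2]>zr[0])&(w[...,2]<zr[1])
    if extra is not None:m&=extra
    n,l,s,_=cv2.connectedComponentsWithStats(m.astype(np.uint8))
    m=l==1+s[1:,4].argmax()
    p=w[m]; r=cv2.minAreaRect(p[:,:2].astype(np.float32)); c=cv2.minEnclosingCircle(p[:,:2].astype(np.float32))
    return p,r,c
def show(t,x):
    p,r,c=x; f=lambda a:np.round(a,1).tolist()
    print(t,"n",len(p),"mean",f(p.mean(0)),"zmax",f(np.percentile(p[:,2],[5,50,95])),"rect",f(r[0]),f(r[1]),f(r[2]),"circ",f(c[0]),f(c[1]))
E
python3 - <<'E'
from m import *
im=cv2.imread("pics/top0.png");d=np.load("top0.npy");w=world("top",d)
hsv=cv2.cvtColor(im,cv2.COLOR_BGR2HSV);H,S,V=[hsv[...,i].astype(int) for i in range(3)]
blue=(H>95)&(H<120)&(S>50)
show("table",blob(w,(230,260,270,340),(-10,10)))
show("tier",blob(w,(250,408,135,275),(18,40),blue))
show("tierall",blob(w,(250,408,135,275),(1,40),blue))
show("tray",blob(w,(405,495,160,265),(12,40),blue))
show("trayall",blob(w,(405,495,160,265),(1,40),blue))
show("mat",blob(w,(150,237,155,285),(-5,20),(H<20)&(V<150)&(S>80)&(im[...,2]<170)))
show("jar",blob(w,(270,325,195,250),(95,125)))
show("cam",blob(w,(330,390,205,255),(95,120)))
show("camhead",blob(w,(330,390,205,255),(50,120)))
yel=(H>15)&(H<35)&(S>180)
show("ratt",blob(w,(310,400,165,205),(22,50),yel))
for b in((322,350,165,205),(359,390,165,205)): show("disc",blob(w,b,(29,50),yel))
show("pot",blob(w,(280,310,145,178),(34,60)))
show("bottle",blob(w,(240,285,80,130),(100,200)))
show("redcam",blob(w,(380,430,270,315),(40,200)))
c=cv2.resize(im[135:275,255:400],None,fx=4,fy=4,interpolation=cv2.INTER_CUBIC);cv2.imwrite("pics/crop1.png",c)
E
```

```text
table n 2090 mean [330.4, 175.4, -0.2] zmax [-4.1, -0.2, 3.7] rect [330.3, 175.8] [163.1, 71.1] 0.4 circ [330.8, 175.7] 87.9
tier n 632 mean [606.5, -35.9, 27.9] zmax [19.8, 28.7, 33.1] rect [572.2, -27.0] [269.0, 248.3] 81.5 circ [571.0, -27.6] 180.9
tierall n 8436 mean [574.5, -26.4, 6.6] zmax [1.5, 4.6, 28.3] rect [572.1, -27.0] [269.0, 248.4] 81.6 circ [571.0, -27.6] 180.9
tray n 616 mean [559.7, -308.1, 21.9] zmax [13.0, 23.2, 27.7] rect [552.4, -307.5] [140.6, 188.8] 89.8 circ [552.3, -306.1] 114.4
trayall n 4354 mean [553.3, -310.2, 7.0] zmax [1.5, 4.7, 24.3] rect [552.4, -307.5] [140.6, 188.8] 89.8 circ [552.1, -306.1] 114.6
mat n 8494 mean [541.3, 303.7, 2.9] zmax [-2.2, 3.1, 7.5] rect [544.3, 304.0] [293.7, 211.8] 0.8 circ [551.3, 304.1] 174.3
jar n 624 mean [518.0, 44.4, 109.6] zmax [106.1, 109.7, 113.0] rect [518.1, 44.4] [60.7, 59.7] 26.4 circ [518.1, 44.6] 30.8
cam n 473 mean [502.2, -78.5, 106.4] zmax [99.6, 106.9, 110.6] rect [501.9, -79.6] [50.6, 48.4] 89.4 circ [502.6, -79.2] 29.7
camhead n 507 mean [501.1, -77.7, 104.9] zmax [91.3, 106.7, 110.5] rect [500.2, -78.6] [50.1, 51.2] 82.5 circ [502.3, -79.1] 29.9
ratt n 664 mean [614.7, -82.1, 32.8] zmax [27.9, 33.0, 37.0] rect [615.3, -82.0] [125.0, 41.4] 87.0 circ [613.9, -81.9] 62.8
disc n 281 mean [617.0, -42.1, 33.5] zmax [30.1, 33.4, 36.9] rect [617.6, -45.7] [40.6, 51.8] 0.4 circ [616.4, -45.7] 26.8
disc n 278 mean [612.6, -121.7, 33.5] zmax [29.8, 33.5, 37.3] rect [612.8, -119.6] [40.6, 49.6] 0.8 circ [613.3, -119.6] 25.9
pot n 244 mean [665.4, 57.5, 41.3] zmax [37.3, 41.4, 45.2] rect [665.9, 57.6] [40.5, 37.8] 1.1 circ [666.2, 57.8] 20.8
bottle n 633 mean [777.4, 123.0, 143.3] zmax [119.1, 134.6, 168.5] rect [783.1, 125.2] [59.1, 58.8] 0.1 circ [783.6, 126.1] 30.5
redcam n 567 mean [368.8, -190.5, 98.6] zmax [73.5, 101.9, 106.1] rect [368.3, -194.2] [51.0, 51.2] 58.1 circ [366.8, -192.5] 30.1
```

View pics/crop1.png

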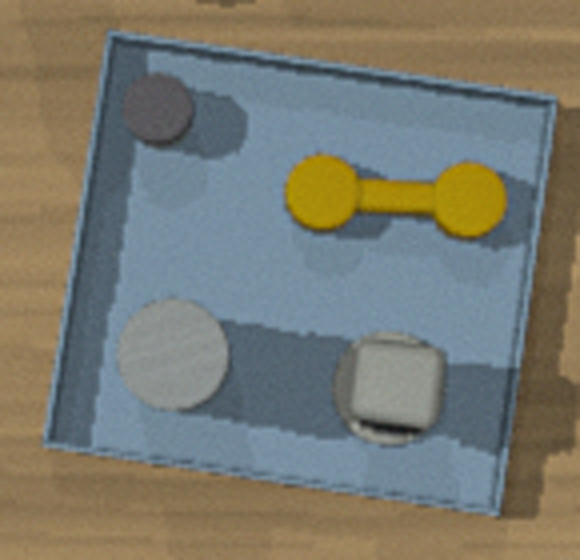

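Crop 1 confirms it: jar lid at crop (172,355), white camera at (398,385) with its black lens facing the tier's front (down), rattle at (395,195). The red camera is outside the tier. I'll fit the mat now and compute the first moves.

```bash
cat > g.py <<'E'
from h import *
import sys
def plan(x,y,z,yaw_deg=None):
    s=robot.get_state();p=np.array(s["tcp_pos"]);M=Rot.from_euler("xyz",s["orientation"]).as_matrix()
    t=M.T@(np.array([x,y,z])-p)/1000; yaw=np.degrees(s["orientation"][2])
    tr=0 if yaw_deg is None else -((yaw_deg-yaw+180)%360-180)
    print("t",round(s["clock"],2),"p",p.round(1),"yaw",round(yaw,1),"w",round(s["width"],2),"F",np.round(s["ft_force"],1),"-> tool d(m)",t.round(4),"turn",round(tr,1),"q6",round(s["joints"][5],2))
if __name__=="__main__": plan(*map(float,sys.argv[1:]))
E
python3 - <<'E'
from m import *
im=cv2.imread("pics/top0.png");w=world("top",np.load("top0.npy"))
g=im[150:290,140:240].astype(np.float32).mean(2);print([int(g[y,x]) for y,x in((70,50),(60,55),(70,95),(70,8))])
m=np.zeros(im.shape[:2],np.uint8);b=cv2.GaussianBlur(im,(5,5),0);m[150:290,140:240]=(b[150:290,140:240,2]<145)
m=cv2.morphologyEx(m,cv2.MORPH_OPEN,np.ones((9,9)));p=w[m>0];p=p[~np.isnan(p[:,0])]
print(cv2.minAreaRect(p[:,:2].astype(np.float32)))
from g import plan
plan(518,44,200,171.5)
E
```

```text
[92, 86, 116, 124]
((552.186279296875, 292.9173583984375), (298.7511901855469, 186.43031311035156), 5.278951644897461)
t 0.1 p [187.7 516.5 217.9] yaw 160.0 w 1.0 F [-0.9 -0.3  0.7] -> tool d(m) [-0.4719 -0.3311  0.0183] turn -11.5 q6 -0.2
```

{"op": "send_rows", "data": {"increments": "0 0 0 -5.8; 0 0 0 -5.7; -0.025 -0.026 0 0; -0.025 -0.026 0 0; -0.025 -0.026 0 0; -0.025 -0.026 0 0; -0.025 -0.026 0 0; -0.025 -0.026 0 0", "fingers": 1, "squeeze": 20}}

```text
clock: 0.77
tcp_pos: [313.0, 339.0, 213.6]
orientation: [-3.136, -0.006, 3.017]
ft_force: [0.9, 0.8, 0.3]
width: 0.999
```

{"op": "send_rows", "data": {"increments": "-0.025 -0.026 0 0; -0.025 -0.026 0 0; -0.025 -0.026 0 0; -0.025 -0.026 0 0; -0.025 -0.026 0 0; -0.025 -0.026 0 0; -0.025 -0.026 0 0; 0 0 0 0"}}

```text
clock: 1.43
tcp_pos: [470.8, 119.9, 211.5]
orientation: [-3.134, -0.007, 3.013]
ft_force: [-0.1, -0.1, 0.2]
width: 0.999
```

```bash
python3 g.py 518 44 150 171.5; python3 -c "
from h import *
w=world('top',np.load('top0.npy'));print([np.nanmedian(w[v-2:v+3,u-2:u+3],(0,1)).round(0) for u,v in((158,172),(219,167),(228,268),(168,275),(193,220))])"
```

```text
t 1.43 p [470.8 119.9 211.5] yaw 172.6 w 1.0 F [-0.1 -0.1  0.2] -> tool d(m) [-0.057  -0.0688  0.0616] turn 1.1 q6 -1.42
[array([647., 390.,   2.]), array([659., 242.,   0.]), array([416., 216.,   1.]), array([399., 359.,   4.]), array([530., 302.,   4.])]
```

{"op": "send_rows", "data": {"increments": "-0.015 -0.018 0.016 1.1; -0.015 -0.018 0.016 0; -0.015 -0.018 0.016 0; -0.012 -0.015 0.014 0; 0 0 0 0; 0 0 0 0"}}

```text
clock: 1.93
tcp_pos: [518.3, 38.5, 146.0]
orientation: [-3.135, -0.009, 2.987]
ft_force: [0.1, 0.1, 0.2]
width: 0.997
```

```bash
python3 g.py 518 44 47 171.5
```

```text
t 1.93 p [518.3  38.5 146. ] yaw 171.2 w 1.0 F [0.1 0.1 0.2] -> tool d(m) [0.0002 0.006  0.0989] turn -0.3 q6 -1.55
```

{"op": "send_rows", "data": {"increments": "0 0.006 0.005 0; 0 0 0.02 0; 0 0 0.02 0; 0 0 0.02 0; 0 0 0.018 0; 0 0 0.01 0; 0 0 0 0"}}

```text
clock: 2.52
tcp_pos: [518.1, 54.2, 53.6]
orientation: [-3.139, -0.002, 2.993]
ft_force: [-0.5, -0.0, 0.6]
width: 0.998
```

```bash
python3 g.py 518 44 47 171.5
```

```text
t 2.52 p [518.1  54.2  53.6] yaw 171.5 w 1.0 F [-0.5 -0.   0.6] -> tool d(m) [-0.0015 -0.01    0.0066] turn -0.0 q6 -1.53
```

{"op": "send_rows", "data": {"increments": "0 -0.005 0.003 0; 0 -0.005 0.003 0; 0 0 0 0; 0 0 0 0"}}

```text
clock: 2.85
tcp_pos: [516.8, 46.8, 49.7]
orientation: [-3.139, 0.001, 2.997]
ft_force: [0.3, -0.6, -0.1]
width: 0.997
```

```bash
python3 g.py 518 44 47 171.5
```

```text
t 2.85 p [516.8  46.8  49.7] yaw 171.7 w 1.0 F [ 0.3 -0.6 -0.1] -> tool d(m) [-0.0016 -0.0026  0.0027] turn 0.2 q6 -1.55
```

{"op": "send_rows", "data": {"increments": "-0.001 -0.0025 0.002 0; 0 0 0 0; 0 0 0 0"}}

```text
clock: 3.1
tcp_pos: [518.9, 43.5, 49.4]
orientation: [-3.139, 0.004, 2.996]
ft_force: [-0.1, -0.5, 0.3]
width: 1.0
```

{"op": "send_rows", "data": {"increments": "0 0 0 0; 0 0 0 0; 0 0 0 0; 0 0 0 0; 0 0 0 0; 0 0 0 0", "fingers": 0.5, "squeeze": 20}}

```text
clock: 3.6
tcp_pos: [519.6, 43.3, 50.0]
orientation: [-3.14, 0.006, 2.995]
ft_force: [0.0, 0.9, 0.7]
width: 0.667
```

```bash
python3 g.py 588 308 130 171.5
```

```text
t 3.6 p [519.6  43.3  50. ] yaw 171.6 w 0.67 F [0.  0.9 0.7] -> tool d(m) [-0.0295  0.2717 -0.0803] turn 0.1 q6 -1.55
```

{"op": "send_rows", "data": {"increments": "0 0 0 0; 0 0 0 0; 0 0 0 0", "fingers": 0.4, "squeeze": 20}}

```text
clock: 3.85
tcp_pos: [519.6, 43.3, 50.0]
orientation: [-3.14, 0.006, 2.995]
ft_force: [0.1, 0.4, 0.1]
width: 0.661
```

{"op": "send_rows", "data": {"increments": "0 0 -0.01 0; 0 0 -0.02 0; 0 0 -0.025 0; 0 0 -0.025 0; 0 0 0 0; 0 0 0 0"}}

```text
clock: 4.35
tcp_pos: [515.7, 43.9, 132.3]
orientation: [-3.139, -0.003, 2.995]
ft_force: [-1.1, 0.1, -3.2]
width: 0.663
```

```bash
python3 g.py 588 308 130 171.5
```

```text
t 4.35 p [515.7  43.9 132.3] yaw 171.6 w 0.66 F [-1.1  0.1 -3.2] -> tool d(m) [-0.0331  0.2718  0.0016] turn 0.1 q6 -1.55
```

{"op": "send_rows", "data": {"increments": "-0.002 0.015 0 0; -0.0035 0.029 0 0; -0.0035 0.029 0 0; -0.0035 0.029 0 0; -0.0035 0.029 0 0; -0.0035 0.029 0 0; -0.0035 0.029 0 0; -0.0035 0.029 0 0"}}

```text
clock: 5.02
tcp_pos: [570.2, 256.9, 121.3]
orientation: [-3.132, -0.017, 2.985]
ft_force: [0.6, -0.5, -1.8]
width: 0.663
```

{"op": "send_rows", "data": {"increments": "-0.0035 0.027 0 0; -0.002 0.015 0 0; 0 0 0 0; 0 0 0 0"}}

```text
clock: 5.35
tcp_pos: [579.1, 305.1, 112.4]
orientation: [-3.129, -0.026, 2.991]
ft_force: [-1.2, 0.5, -1.9]
width: 0.661
```

```bash
python3 g.py 588 308 52 171.5
```

```text
t 5.35 p [579.1 305.1 112.4] yaw 171.4 w 0.66 F [-1.2  0.5 -1.9] -> tool d(m) [-0.0099  0.0049  0.0601] turn -0.1 q6 -1.11
```

{"op": "send_rows", "data": {"increments": "-0.006 0 0.015 0; 0 0 0.02 0; 0 0 0.012 0; 0 0 0 0; 0 0 0 0"}}

```text
clock: 5.77
tcp_pos: [580.7, 298.4, 59.8]
orientation: [-3.124, -0.032, 2.989]
ft_force: [0.8, 0.1, -2.1]
width: 0.66
```

```bash
python3 g.py 588 308 50 171.5;python3 -c "
from h import *;print(robot.get_state()['orientation'])"
```

```text
t 5.77 p [580.7 298.4  59.8] yaw 171.3 w 0.66 F [ 0.8  0.1 -2.1] -> tool d(m) [-0.0061  0.0108  0.0094] turn -0.2 q6 -1.11
[-3.12420149 -0.0323206   2.98949087]
```

{"op": "send_rows", "data": {"increments": "0 0 0.004 0; 0 0 0.003 0; 0 0 0.001 0; 0 0 0 0; 0 0 0 0"}}

```text
clock: 6.18
tcp_pos: [581.3, 296.2, 53.3]
orientation: [-3.125, -0.03, 2.987]
ft_force: [0.9, -0.4, -1.9]
width: 0.659
```

{"op": "send_rows", "data": {"increments": "0 0 0.0015 0; 0 0 0.001 0; 0 0 0 0; 0 0 0 0"}}

```text
clock: 6.52
tcp_pos: [582.1, 296.7, 52.2]
orientation: [-3.126, -0.028, 2.988]
ft_force: [0.4, 0.0, -3.2]
width: 0.66
```

{"op": "send_rows", "data": {"increments": "0 0 0.001 0; 0 0 0 0; 0 0 0 0"}}

```text
clock: 6.77
tcp_pos: [582.2, 296.9, 51.3]
orientation: [-3.126, -0.027, 2.988]
ft_force: [0.8, -0.3, -2.3]
width: 0.664
```

{"op": "send_rows", "data": {"increments": "0 0 0.0015 0; 0 0 0.001 0; 0 0 0 0; 0 0 0 0"}}

```text
clock: 7.1
tcp_pos: [582.7, 297.1, 51.0]
orientation: [-3.127, -0.025, 2.988]
ft_force: [0.0, -1.2, -2.2]
width: 0.66
```

{"op": "send_rows", "data": {"increments": "0 0 0.002 0; 0 0 0.001 0; 0 0 0 0; 0 0 0 0"}}

```text
clock: 7.43
tcp_pos: [583.3, 297.3, 50.7]
orientation: [-3.128, -0.023, 2.988]
ft_force: [-0.1, 0.1, -2.8]
width: 0.666
```

{"op": "send_rows", "data": {"increments": "0 0 0.004 0; 0 0 0.003 0; 0 0 0 0"}}

```text
clock: 7.68
tcp_pos: [585.2, 298.7, 50.3]
orientation: [-3.131, -0.017, 2.989]
ft_force: [0.2, 0.2, -3.1]
width: 0.663
```

{"op": "send_rows", "data": {"increments": "0 0 0.006 0; 0 0 0.003 0; 0 0 0 0; 0 0 0 0"}}

```text
clock: 8.02
tcp_pos: [587.6, 299.4, 47.4]
orientation: [-3.135, -0.009, 2.99]
ft_force: [-0.0, 0.3, -2.9]
width: 0.667
```

Run:
```python
from h import *
im,d=snap("side");cv2.imwrite("pics/s1.png",cv2.resize(im[200:400,180:420],None,fx=3,fy=3))
s=robot.get_state();print(s["tcp_pos"],s["ft_force"],s["joint_torque"])
```

```text
[587.42503319 299.32401566  47.05429941] [ 0.24848     0.26913629 -3.15888675] [ 2.16557871e-02 -6.04480076e+01 -2.56027400e+01  4.30660832e-03
  2.01286697e-01 -5.73536254e-04]
```

View pics/s1.png

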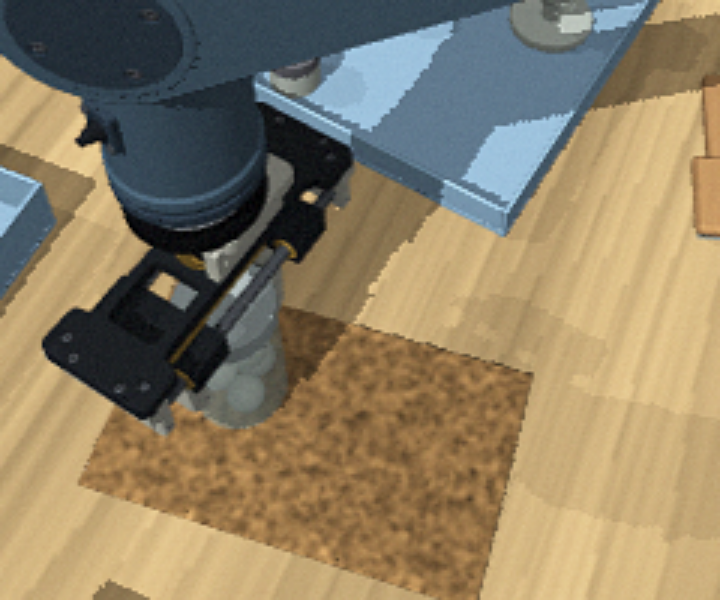

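The jar is in the grip over the far-left half of the mat, its base at about crop (245,410), close to the surface. I'll keep lowering until the weight comes off.

{"op": "send_rows", "data": {"increments": "0 0 0.004 0; 0 0 0.002 0; 0 0 0 0"}}

```text
clock: 8.32
tcp_pos: [588.8, 299.4, 45.6]
orientation: [-3.135, -0.006, 2.99]
ft_force: [-0.2, 0.7, -2.8]
width: 0.661
```

```bash
python3 g.py 588 308 45 171.5
```

```text
t 8.32 p [588.8 299.4  45.6] yaw 171.3 w 0.66 F [-0.2  0.7 -2.8] -> tool d(m) [0.0021 0.0084 0.0006] turn -0.2 q6 -1.11
```

{"op": "send_rows", "data": {"increments": "0 0 0.005 0; 0 0 0.004 0; 0 0 0 0; 0 0 0 0"}}

```text
clock: 8.65
tcp_pos: [591.7, 299.6, 43.7]
orientation: [-3.138, 0.002, 2.991]
ft_force: [-0.3, 0.8, -2.6]
width: 0.666
```

```bash
python3 g.py 588 308 45 171.5
python3 - <<'E'
from m import *
im,d=snap("top");w=world("top",d);cv2.imwrite("pics/t1.png",im)
s,ds=snap("side");ws=world("side",ds)
p=ws[(abs(ws[...,0]-588)<60)&(abs(ws[...,1]-300)<60)]
print(np.histogram(p[:,2],bins=range(-10,130,10)))
K=robot.camera_params("side")
R=Rot.from_euler("xyz",K["rotation"]).as_matrix();k=np.array(K["intrinsics"])
def proj(q):
    c=R.T@(np.array(q)-K["eye"]);return (k@c/c[2])[:2].round(1)
print(proj([588,299,4]),proj([588,299,20]))
E
```

```text
t 8.65 p [591.7 299.6  43.7] yaw 171.3 w 0.67 F [-0.3  0.8 -2.6] -> tool d(m) [ 0.0049  0.0078 -0.0013] turn -0.2 q6 -1.11
(array([   0, 1814,   67,   75,   64,   84,   87,   99,   87,   69,   49,
        101,  295]), array([-10,   0,  10,  20,  30,  40,  50,  60,  70,  80,  90, 100, 110,
       120]))
[257.9 327.5] [257.2 323.6]
```

Run:
```python
from h import *
K=robot.camera_params("side")
R=Rot.from_euler("xyz",K["rotation"]).as_matrix();k=np.array(K["intrinsics"])
def proj(q):
    c=R.T@(np.array(q)-K["eye"]);return (k@c/c[2])[:2].round(1)
for z in(4,10,15):print(z,proj([592-18.8,299.5+23.4,z]))
im,d=snap("side");cv2.imwrite("pics/s2.png",cv2.resize(im[280:370,210:310],None,fx=6,fy=6,interpolation=cv2.INTER_CUBIC))
```

```text
4 [258.8 341.4]
10 [258.5 340. ]
15 [258.3 338.8]
```

View pics/s2.png

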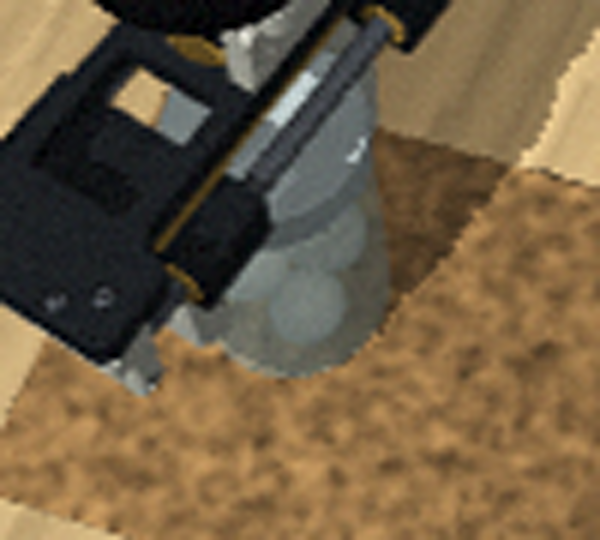

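The jar's base edge is at crop (290,375), full-frame (258,342.5). That matches a base at mat height (predicted 341.4 for z=4), so contact is close. One more small lowering, then release.

{"op": "send_rows", "data": {"increments": "0 0 0.004 0; 0 0 0.004 0; 0 0 0.004 0; 0 0 0 0"}}

```text
clock: 9.13
tcp_pos: [595.2, 299.4, 42.2]
orientation: [-3.139, 0.011, 2.992]
ft_force: [-0.3, -0.3, -2.5]
width: 0.656
```

{"op": "send_rows", "data": {"increments": "0 0 0.006 0; 0 0 0.006 0"}}

```text
clock: 9.3
tcp_pos: [598.8, 299.2, 36.0]
orientation: [-3.141, 0.019, 2.993]
ft_force: [-6.5, -4.6, 26.0]
width: 0.654
```

{"op": "send_rows", "data": {"increments": "0 0 -0.003 0; 0 0 0 0; 0 0 0 0; 0 0 0 0; 0 0 0 0; 0 0 0 0", "fingers": 1}}

```text
clock: 9.8
tcp_pos: [597.7, 298.9, 34.5]
orientation: [-3.139, 0.015, 2.992]
ft_force: [-0.3, -0.2, -1.1]
width: 0.992
```

```bash
python3 g.py 595 299 50 171.5
```

```text
t 9.8 p [597.7 298.9  34.5] yaw 171.4 w 0.99 F [-0.3 -0.2 -1.1] -> tool d(m) [ 0.0025 -0.0003 -0.0155] turn -0.1 q6 -1.11
```

{"op": "send_rows", "data": {"increments": "0 0 -0.015 0; 0 0 -0.02 0; 0 0 -0.02 0; 0 0 -0.025 0; 0 0 -0.03 0; 0 0 -0.03 0; 0 0 0 0; 0 0 0 0"}}

```text
clock: 10.47
tcp_pos: [592.3, 299.0, 172.6]
orientation: [-3.133, 0.002, 2.993]
ft_force: [-1.1, 0.5, -1.3]
width: 0.999
```

```bash
python3 g.py 502 -79 155 171.5
python3 - <<'E'
from m import *
im,d=snap("top");w=world("top",d)
m=(abs(w[...,0]-595)<70)&(abs(w[...,1]-299)<70)
print(np.histogram(w[m][:,2],bins=range(-10,250,20)))
im,d=snap("side");cv2.imwrite("pics/s3.png",cv2.resize(im[200:400,180:420],None,fx=3,fy=3))
E
```

```text
t 10.47 p [592.3 299.  172.6] yaw 171.5 w 1.0 F [-1.1  0.5 -1.3] -> tool d(m) [ 0.0332 -0.3871  0.0208] turn -0.0 q6 -1.12
(array([1818,   32,    7,    7,    4,   50,   22,    0,    0,    0,    0,
          0]), array([-10,  10,  30,  50,  70,  90, 110, 130, 150, 170, 190, 210, 230]))
```

View pics/s3.png

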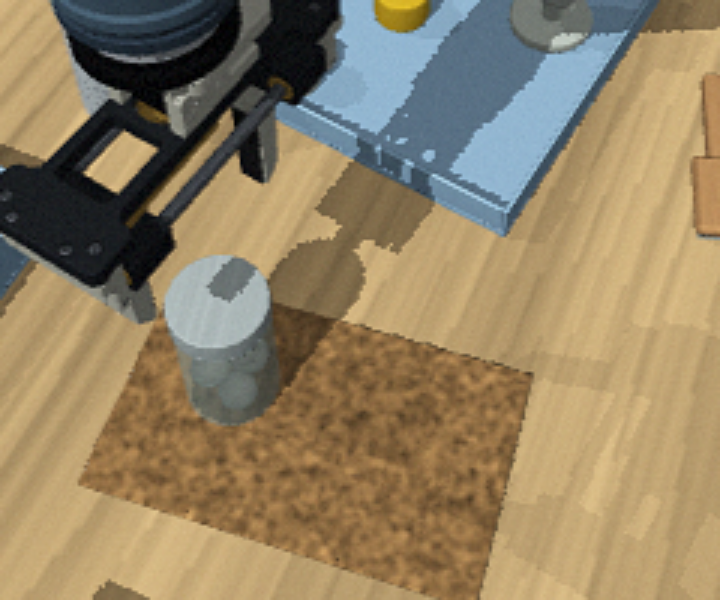

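The jar stands upright on the mat, base at crop (232,410). Camera next.

{"op": "send_rows", "data": {"increments": "0.0015 -0.015 0 0; 0.0027 -0.031 0 0; 0.0027 -0.031 0 0; 0.0027 -0.031 0 0; 0.0027 -0.031 0 0; 0.0027 -0.031 0 0; 0.0027 -0.031 0 0; 0.0027 -0.031 0 0"}}

```text
clock: 11.23
tcp_pos: [529.1, 70.1, 159.3]
orientation: [-3.131, -0.019, 3.003]
ft_force: [-0.3, 0.2, -0.2]
width: 1.001
```

{"op": "send_rows", "data": {"increments": "0.0027 -0.031 0 0; 0.0027 -0.031 0 0; 0.0027 -0.031 0 0; 0.0027 -0.031 0 0; 0.002 -0.025 0 0; 0 -0.01 0 0; 0 0 0 0; 0 0 0 0"}}

```text
clock: 11.9
tcp_pos: [483.0, -95.7, 149.7]
orientation: [-3.133, -0.041, 2.996]
ft_force: [0.6, 0.3, 0.3]
width: 1.003
```

```bash
python3 g.py 502 -79 120 171.5
python3 - <<'E'
from m import *
im=cv2.imread("pics/top0.png");w=world("top",np.load("top0.npy"))
p,r,c=blob(w,(330,390,205,255),(100,120))
print([np.percentile(p[:,i],[2,98]).round(1) for i in(0,1)])
a=np.radians(-8.5);q=p[:,:2]@np.array([[np.cos(a),-np.sin(a)],[np.sin(a),np.cos(a)]])
lo,hi=np.percentile(q,[1.5,98.5],axis=0);print(hi-lo,(np.array([[np.cos(a),-np.sin(a)],[np.sin(a),np.cos(a)]])@((lo+hi)/2)).round(1))
# foot from floor-level
hs=cv2.cvtColor(im,cv2.COLOR_BGR2HSV)
m=np.zeros(im.shape[:2],bool);m[205:255,330:380]=1;m&=(hs[...,1]<50)
f=w[m&(w[...,2]<25)];print(len(f),cv2.minEnclosingCircle(f[:,:2].astype(np.float32)))
E
```

```text
t 11.9 p [483.  -95.7 149.7] yaw 171.6 w 1.0 F [0.6 0.3 0.3] -> tool d(m) [-0.0175  0.0195  0.0289] turn 0.1 q6 -1.83
[array([482.2, 523.8]), array([-102.3,  -56. ])]
[42.86002353 47.21752367] [502.9 -78.9]
163 ((503.37109375, -79.18693542480469), 35.167964935302734)
```

{"op": "send_rows", "data": {"increments": "-0.01 0.01 0 0; -0.008 0.009 0 0; 0 0 0 0; 0 0 0 0"}}

```text
clock: 12.23
tcp_pos: [506.0, -73.2, 147.2]
orientation: [-3.135, -0.043, 2.999]
ft_force: [-0.1, 0.7, -0.5]
width: 0.998
```

```bash
python3 g.py 503 -79 130 171.5
```

```text
t 12.23 p [506.  -73.2 147.2] yaw 171.8 w 1.0 F [-0.1  0.7 -0.5] -> tool d(m) [ 0.0014 -0.006   0.0173] turn 0.3 q6 -1.77
```

{"op": "send_rows", "data": {"increments": "0.001 -0.005 0.01 0; 0.001 0 0.02 0; 0.001 0 0.02 0; 0 0 0.015 0; 0 0 0 0; 0 0 0 0"}}

```text
clock: 12.73
tcp_pos: [499.8, -74.9, 78.5]
orientation: [-3.135, -0.042, 3.008]
ft_force: [0.7, 0.6, 0.1]
width: 1.002
```

```bash
python3 g.py 503 -79 64 171.5
```

```text
t 12.73 p [499.8 -74.9  78.5] yaw 172.4 w 1.0 F [0.7 0.6 0.1] -> tool d(m) [-0.0043 -0.0036  0.0143] turn 0.9 q6 -1.79
```

{"op": "send_rows", "data": {"increments": "-0.004 -0.003 0.008 0.8; 0 0 0.003 0; 0 0 0 0; 0 0 0 0"}}

```text
clock: 13.07
tcp_pos: [504.3, -79.3, 67.8]
orientation: [-3.133, -0.039, 2.993]
ft_force: [-0.6, -0.4, 0.7]
width: 1.0
```

```bash
python3 g.py 503 -79 64 171.5
```

```text
t 13.07 p [504.3 -79.3  67.8] yaw 171.5 w 1.0 F [-0.6 -0.4  0.7] -> tool d(m) [0.0012 0.0001 0.0039] turn -0.0 q6 -1.77
```

Well aligned. Close and lift.

{"op": "send_rows", "data": {"increments": "0 0 0 0; 0 0 0 0; 0 0 0 0; 0 0 0 0; 0 0 0 0; 0 0 0 0; 0 0 0 0; 0 0 0 0", "fingers": 0.3, "squeeze": 25}}

```text
clock: 13.73
tcp_pos: [505.7, -79.7, 69.9]
orientation: [-3.133, -0.035, 2.993]
ft_force: [0.4, 0.7, -0.2]
width: 0.539
```

{"op": "send_rows", "data": {"increments": "0 0 -0.01 0; 0 0 -0.02 0; 0 0 -0.025 0; 0 0 -0.025 0; 0 0 0 0; 0 0 0 0"}}

```text
clock: 14.23
tcp_pos: [506.0, -78.5, 152.6]
orientation: [-3.134, -0.042, 2.993]
ft_force: [-0.5, -0.1, -2.8]
width: 0.541
```

```bash
python3 g.py 472 297 140 171.5
```

```text
t 14.23 p [506.  -78.5 152.6] yaw 171.5 w 0.54 F [-0.5 -0.1 -2.8] -> tool d(m) [0.0886 0.3664 0.0136] turn -0.0 q6 -1.78
```

{"op": "send_rows", "data": {"increments": "0.003 0.015 0 0; 0.007 0.03 0 0; 0.007 0.03 0 0; 0.007 0.03 0 0; 0.007 0.03 0 0; 0.007 0.03 0 0; 0.007 0.03 0 0; 0.007 0.03 0 0"}}

```text
clock: 14.9
tcp_pos: [484.2, 153.8, 144.6]
orientation: [-3.129, -0.052, 2.981]
ft_force: [0.9, -0.4, -2.3]
width: 0.54
```

{"op": "send_rows", "data": {"increments": "0.007 0.03 0 0; 0.007 0.03 0 0; 0.007 0.03 0 0; 0.007 0.03 0 0; 0.005 0.02 0 0; 0 0.01 0 0; 0 0 0 0; 0 0 0 0"}}

```text
clock: 15.57
tcp_pos: [465.8, 318.2, 133.1]
orientation: [-3.122, -0.067, 2.988]
ft_force: [0.3, -1.0, -2.2]
width: 0.538
```

```bash
python3 g.py 472 297 100 171.5
```

```text
t 15.57 p [465.8 318.2 133.1] yaw 171.2 w 0.54 F [ 0.3 -1.  -2.2] -> tool d(m) [-0.0116 -0.0193  0.0328] turn -0.3 q6 -1.04
```

{"op": "send_rows", "data": {"increments": "-0.006 -0.01 0.01 0; -0.004 -0.007 0.015 0; 0 0 0.015 0; 0 0 0.012 0; 0 0 0 0; 0 0 0 0"}}

```text
clock: 16.07
tcp_pos: [471.5, 286.1, 75.3]
orientation: [-3.116, -0.068, 2.981]
ft_force: [-0.0, 0.7, -2.2]
width: 0.541
```

```bash
python3 g.py 472 297 70 171.5
```

```text
t 16.07 p [471.5 286.1  75.3] yaw 170.8 w 0.54 F [-0.   0.7 -2.2] -> tool d(m) [0.0009 0.011  0.0051] turn -0.7 q6 -1.08
```

{"op": "send_rows", "data": {"increments": "0 0.002 0.004 0; 0 0.002 0.004 0; 0 0 0.004 0"}}

```text
clock: 16.32
tcp_pos: [473.1, 287.3, 70.0]
orientation: [-3.117, -0.066, 2.978]
ft_force: [-12.0, -3.4, 36.0]
width: 0.537
```

{"op": "send_rows", "data": {"increments": "0 0 0.004 0; 0 0 0.004 0"}}

```text
clock: 16.48
tcp_pos: [472.9, 287.3, 69.9]
orientation: [-3.119, -0.063, 2.979]
ft_force: [-7.8, -2.5, 21.9]
width: 0.535
```

{"op": "send_rows", "data": {"increments": "0 0 -0.002 0; 0 0 0 0; 0 0 0 0; 0 0 0 0; 0 0 0 0; 0 0 0 0; 0 0 0 0", "fingers": 1}}

```text
clock: 17.07
tcp_pos: [476.6, 287.6, 76.4]
orientation: [-3.124, -0.054, 2.978]
ft_force: [0.3, 0.1, 1.1]
width: 0.977
```

```bash
python3 g.py 472 287 190 87
```

```text
t 17.07 p [476.6 287.6  76.4] yaw 170.6 w 0.98 F [0.3 0.1 1.1] -> tool d(m) [ 0.0106 -0.0033 -0.1132] turn 83.6 q6 -1.08
```

{"op": "send_rows", "data": {"increments": "0 0 -0.01 0; 0 0 -0.02 0; 0 0 -0.025 0; 0 0 -0.025 0; 0 0 -0.02 0; 0 0 -0.01 7; 0 0 0 7; 0 0 0 7"}}

```text
clock: 17.73
tcp_pos: [482.3, 288.3, 193.5]
orientation: [-3.102, -0.047, 2.603]
ft_force: [-0.5, 0.1, -0.5]
width: 0.996
```

{"op": "send_rows", "data": {"increments": "0 0 0 7; 0 0 0 7; 0 0 0 7; 0 0 0 7; 0 0 0 7; 0 0 0 7; 0 0 0 7; 0 0 0 7"}}

```text
clock: 18.4
tcp_pos: [483.2, 288.7, 199.8]
orientation: [-3.085, 0.007, 1.604]
ft_force: [0.9, 0.5, 0.5]
width: 0.999
```

```bash
python3 g.py 615 -82 130 87
python3 - <<'E'
from m import *
im,d=snap("top");w=world("top",d);cv2.imwrite("pics/t2.png",im[120:300,130:420]);cv2.imwrite("pics/t2.png",cv2.resize(im[120:300,130:420],None,fx=2.5,fy=2.5))
b=lambda n,*a:show(n,blob(w,*a))
try: b("jar",(150,240,150,290),(95,130))
except Exception as e: print(e)
hs=cv2.cvtColor(im,cv2.COLOR_BGR2HSV);yel=(hs[...,0]>15)&(hs[...,0]<35)&(hs[...,1]>180)
try: show("ratt",blob(w,(310,400,165,205),(22,50),yel))
except Exception as e: print(e)
E
```

```text
t 18.4 p [483.2 288.7 199.8] yaw 91.9 w 1.0 F [0.9 0.5 0.5] -> tool d(m) [-0.3745  0.1232  0.0655] turn 4.9 q6 0.3
jar n 475 mean [466.7, 283.8, 106.3] zmax [99.6, 106.9, 111.1] rect [465.6, 285.1] [49.1, 49.1] 81.6 circ [467.2, 285.5] 30.0
ratt n 663 mean [614.8, -81.9, 32.8] zmax [28.1, 32.8, 37.1] rect [615.1, -82.2] [125.3, 41.4] 87.2 circ [615.5, -82.2] 62.9
```

View pics/t2.png

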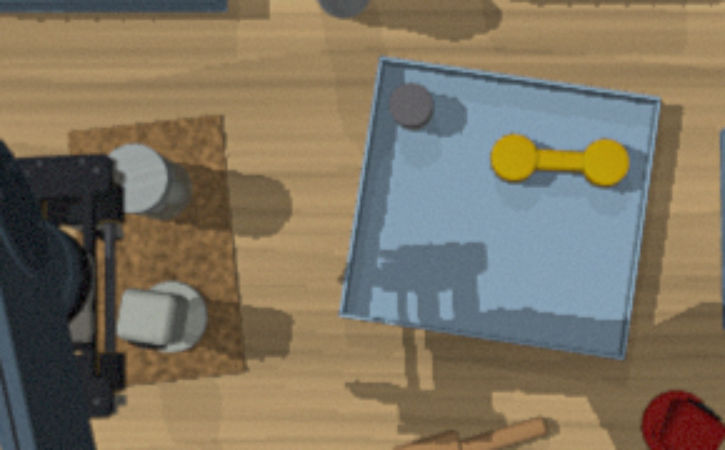

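Camera and jar both stand well inside the mat (jar lid at crop (140,180), camera foot at (180,318)), and the rattle hasn't moved (615,-82). Rattle next.

{"op": "send_rows", "data": {"increments": "0 0 0 4.9; -0.015 0.006 0 0; -0.028 0.0115 0 0; -0.028 0.0115 0 0; -0.028 0.0115 0 0; -0.028 0.0115 0 0; -0.028 0.0115 0 0; -0.028 0.0115 0 0"}}

```text
clock: 19.12
tcp_pos: [548.9, 101.9, 201.4]
orientation: [-3.087, 0.008, 1.542]
ft_force: [0.2, 0.1, 0.4]
width: 1.0
```

{"op": "send_rows", "data": {"increments": "-0.028 0.0115 0 0; -0.028 0.0115 0 0; -0.028 0.0115 0 0; -0.028 0.0115 0 0; -0.028 0.0115 0 0; -0.015 0.006 0 0; 0 0 0 0; 0 0 0 0"}}

```text
clock: 19.78
tcp_pos: [612.2, -69.7, 201.7]
orientation: [-3.088, 0.008, 1.559]
ft_force: [-0.0, 0.5, -0.6]
width: 0.996
```

```bash
python3 g.py 615 -82 60 87; python3 -c "
from h import *;print(robot.get_state()['orientation'])"
```

```text
t 19.78 p [612.2 -69.7 201.7] yaw 89.3 w 1.0 F [-0.   0.5 -0.6] -> tool d(m) [-0.0111  0.0106  0.1415] turn 2.3 q6 -0.27
[-3.08768387  0.00835049  1.55922559]
```

{"op": "send_rows", "data": {"increments": "-0.006 0.003 0.02 2.3; -0.005 0.003 0.025 0; 0 0 0.03 0; 0 0 0.03 0; 0 0 0.02 0; 0 0 0 0; 0 0 0 0", "fingers": 0.6}}

```text
clock: 20.37
tcp_pos: [611.2, -73.4, 77.4]
orientation: [-3.093, 0.009, 1.534]
ft_force: [-0.8, -0.1, 0.9]
width: 0.605
```

```bash
python3 g.py 615 -82 12 87; python3 -c "
from h import *;print(robot.get_state()['orientation'])"
```

```text
t 20.37 p [611.2 -73.4  77.4] yaw 87.9 w 0.6 F [-0.8 -0.1  0.9] -> tool d(m) [-0.0079  0.0072  0.0652] turn 0.9 q6 -0.24
[-3.09346635  0.00850524  1.53358374]
```

{"op": "send_rows", "data": {"increments": "-0.006 0.006 0.015 0.9; -0.001 0.002 0.015 0; 0 0 0 0; 0 0 0 0"}}

```text
clock: 20.7
tcp_pos: [620.7, -77.9, 53.4]
orientation: [-3.101, 0.01, 1.524]
ft_force: [-0.1, -0.2, -0.3]
width: 0.596
```

```bash
python3 g.py 615 -82 12 87
```

```text
t 20.7 p [620.7 -77.9  53.4] yaw 87.3 w 0.6 F [-0.1 -0.2 -0.3] -> tool d(m) [-0.004  -0.0039  0.0417] turn 0.3 q6 -0.23
```

{"op": "send_rows", "data": {"increments": "-0.004 -0.003 0.01 0; 0 0 0.014 0; 0 0 0.008 0; 0 0 0 0; 0 0 0 0"}}

```text
clock: 21.12
tcp_pos: [619.2, -82.3, 26.8]
orientation: [-3.111, 0.013, 1.527]
ft_force: [0.2, 0.2, 0.2]
width: 0.602
```

```bash
python3 g.py 615 -82 10 87
```

```text
t 21.12 p [619.2 -82.3  26.8] yaw 87.5 w 0.6 F [0.2 0.2 0.2] -> tool d(m) [ 0.0003 -0.0037  0.0169] turn 0.5 q6 -0.24
```

{"op": "send_rows", "data": {"increments": "0 -0.004 0.008 0; 0 0 0.006 0; 0 0 0.002 0; 0 0 0 0; 0 0 0 0"}}

```text
clock: 21.53
tcp_pos: [614.9, -82.6, 11.1]
orientation: [-3.113, 0.013, 1.527]
ft_force: [0.5, -0.3, -0.3]
width: 0.603
```

```bash
python3 g.py 615 -82 10 87
```

```text
t 21.53 p [614.9 -82.6  11.1] yaw 87.5 w 0.6 F [ 0.5 -0.3 -0.3] -> tool d(m) [0.0007 0.0001 0.0011] turn 0.5 q6 -0.24
```

Aligned within 1 mm. Grip and lift.

{"op": "send_rows", "data": {"increments": "0 0 0 0; 0 0 0 0; 0 0 0 0; 0 0 0 0; 0 0 0 0; 0 0 0 0; 0 0 0 0", "fingers": 0.05, "squeeze": 20}}

```text
clock: 22.12
tcp_pos: [615.9, -82.9, 12.0]
orientation: [-3.115, 0.014, 1.527]
ft_force: [1.4, 0.1, -0.9]
width: 0.213
```

{"op": "send_rows", "data": {"increments": "0 0 -0.01 0; 0 0 -0.02 0; 0 0 -0.025 0; 0 0 -0.025 0; 0 0 -0.015 0; 0 0 0 0; 0 0 0 0"}}

```text
clock: 22.7
tcp_pos: [617.1, -81.0, 112.3]
orientation: [-3.111, 0.013, 1.527]
ft_force: [0.2, -0.4, -0.4]
width: 0.215
```

```bash
python3 g.py 552.5 -307.5 100 180
```

```text
t 22.7 p [617.1 -81.  112.3] yaw 87.5 w 0.22 F [ 0.2 -0.4 -0.4] -> tool d(m) [-0.2289 -0.0542  0.0169] turn -92.5 q6 -0.25
```

{"op": "send_rows", "data": {"increments": "-0.018 -0.004 0 0; -0.028 -0.0066 0 0; -0.028 -0.0066 0 0; -0.028 -0.0066 0 0; -0.028 -0.0066 0 0; -0.028 -0.0066 0 0; -0.028 -0.0066 0 0; -0.02 -0.005 0 0"}}

```text
clock: 23.37
tcp_pos: [554.9, -284.3, 107.6]
orientation: [-3.101, 0.005, 1.537]
ft_force: [0.8, 0.2, -0.7]
width: 0.213
```

{"op": "send_rows", "data": {"increments": "0 0 0 -7; 0 0 0 -7; 0 0 0 -7; 0 0 0 -7; 0 0 0 -7; 0 0 0 -7; 0 0 0 -7; 0 0 0 -7"}}

```text
clock: 24.03
tcp_pos: [545.7, -288.5, 94.8]
orientation: [-3.115, -0.051, 2.533]
ft_force: [-0.9, -0.5, -1.1]
width: 0.213
```

{"op": "send_rows", "data": {"increments": "0 0 0 -7; 0 0 0 -7; 0 0 0 -7; 0 0 0 -7; 0 0 0 -5; 0 0 0 0; 0 0 0 0"}}

```text
clock: 24.62
tcp_pos: [540.1, -284.7, 84.3]
orientation: [3.125, -0.071, 3.128]
ft_force: [-0.1, -0.0, -0.1]
width: 0.212
```

```bash
python3 g.py 552.5 -307.5 60 180; python3 -c "
from h import *;print(robot.get_state()['orientation'])"
```

```text
t 24.62 p [ 540.1 -284.7   84.3] yaw 179.2 w 0.21 F [-0.1 -0.  -0.1] -> tool d(m) [-0.0144 -0.023   0.0229] turn -0.8 q6 -2.2
[ 3.12514851 -0.0706137   3.12840672]
```

{"op": "send_rows", "data": {"increments": "-0.006 -0.011 0.005 -0.8; -0.006 -0.01 0.008 0; 0 0 0 0; 0 0 0 0"}}

```text
clock: 24.95
tcp_pos: [551.4, -307.5, 66.7]
orientation: [3.123, -0.072, 3.137]
ft_force: [0.1, 0.2, -0.5]
width: 0.218
```

```bash
python3 g.py 552.5 -307.5 35 180
python3 - <<'E'
from m import *
im,d=snap("side");cv2.imwrite("pics/s4.png",cv2.resize(im[90:210,290:450],None,fx=4,fy=4))
E
```

```text
t 24.95 p [ 551.4 -307.5   66.7] yaw 179.7 w 0.22 F [ 0.1  0.2 -0.5] -> tool d(m) [-0.0033 -0.0005  0.0315] turn -0.3 q6 -2.22
```

View pics/s4.png

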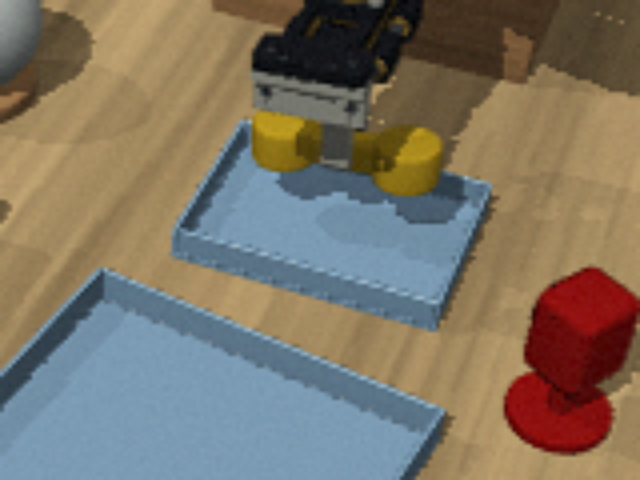

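The rattle is held level and lengthways over the small tier (crop discs at (285,140) and (405,160)). Lowering it.

{"op": "send_rows", "data": {"increments": "-0.003 0 0.015 0; -0.001 0 0.014 0; 0 0 0.01 0; 0 0 0 0; 0 0 0 0"}}

```text
clock: 25.42
tcp_pos: [552.9, -307.6, 26.4]
orientation: [3.124, -0.072, 3.134]
ft_force: [0.9, -0.7, 0.8]
width: 0.216
```

```bash
python3 g.py 552.5 -307.5 12 180
```

```text
t 25.42 p [ 552.9 -307.6   26.4] yaw 179.6 w 0.22 F [ 0.9 -0.7  0.8] -> tool d(m) [-0.0006 -0.0002  0.0144] turn -0.4 q6 -2.21
```

{"op": "send_rows", "data": {"increments": "-0.001 0 0.006 0; 0 0 0.005 0"}}

```text
clock: 25.58
tcp_pos: [554.0, -308.0, 16.6]
orientation: [3.126, -0.069, 3.134]
ft_force: [-0.2, 0.2, 2.0]
width: 0.214
```

{"op": "send_rows", "data": {"increments": "0 0 0.003 0; 0 0 0.003 0"}}

```text
clock: 25.75
tcp_pos: [553.4, -307.9, 11.4]
orientation: [3.126, -0.07, 3.134]
ft_force: [-3.5, 7.5, 23.7]
width: 0.211
```

```bash
python3 g.py 552.5 -307.5 12 180
```

```text
t 25.75 p [ 553.4 -307.9   11.4] yaw 179.5 w 0.21 F [-3.5  7.5 23.7] -> tool d(m) [ 0.0009  0.0004 -0.0005] turn -0.5 q6 -2.21
```

{"op": "send_rows", "data": {"increments": "0 0 -0.001 0; 0 0 0 0; 0 0 0 0; 0 0 0 0; 0 0 0 0; 0 0 0 0", "fingers": 0.6}}

```text
clock: 26.25
tcp_pos: [554.6, -308.4, 13.0]
orientation: [3.128, -0.067, 3.134]
ft_force: [-0.3, 0.9, -0.3]
width: 0.579
```

{"op": "send_rows", "data": {"increments": "0 0 -0.01 0; 0 0 -0.02 0; 0 0 -0.03 0; 0 0 -0.035 0; 0 0 -0.035 0; 0 0 -0.035 0; 0 0 0 0; 0 0 0 0"}}

```text
clock: 26.92
tcp_pos: [565.0, -309.9, 187.4]
orientation: [3.125, -0.07, 3.133]
ft_force: [-0.1, 0.7, -0.2]
width: 0.6
```

```bash
python3 g.py 467 285 180 171.5
python3 - <<'E'
from m import *
im,d=snap("top");w=world("top",d);cv2.imwrite("pics/t3.png",cv2.resize(im[140:290,140:500],None,fx=2.2,fy=2.2))
hs=cv2.cvtColor(im,cv2.COLOR_BGR2HSV);yel=(hs[...,0]>15)&(hs[...,0]<35)&(hs[...,1]>180)
show("ratt",blob(w,(410,495,160,265),(18,50),yel))
show("jar",blob(w,(140,240,150,207),(95,130)))
show("cam",blob(w,(140,240,207,290),(95,130)))
E
```

```text
t 26.92 p [ 565.  -309.9  187.4] yaw 179.5 w 0.6 F [-0.1  0.7 -0.2] -> tool d(m) [0.102  0.5938 0.0244] turn 8.0 q6 -2.22
ratt n 88 mean [541.9, -301.0, 29.7] zmax [24.7, 29.7, 34.2] rect [538.4, -295.5] [15.1, 55.9] 54.9 circ [534.8, -300.6] 28.0
jar n 646 mean [588.4, 296.9, 109.2] zmax [103.6, 109.7, 113.3] rect [588.4, 298.0] [60.1, 60.6] 3.1 circ [588.3, 298.3] 31.5
cam n 476 mean [466.5, 283.7, 106.1] zmax [99.2, 106.8, 110.5] rect [465.5, 285.1] [49.9, 49.2] 81.6 circ [467.1, 284.8] 30.2
```

View pics/t3.png

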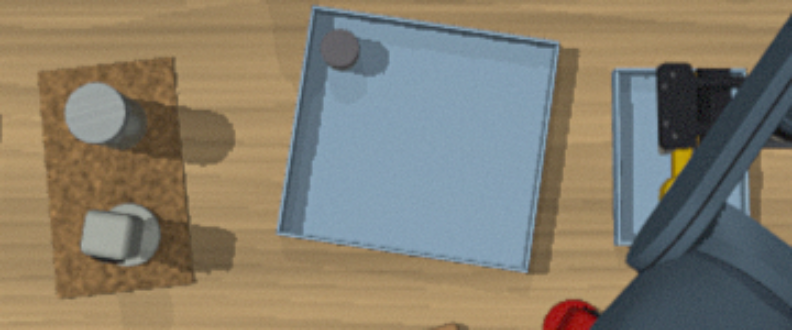

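{"op": "send_rows", "data": {"increments": "0 0 0 7; 0 0 0 1; 0.006 0.018 0 0; 0.0105 0.033 0 0; 0.0105 0.033 0 0; 0.0105 0.033 0 0; 0.0105 0.033 0 0; 0.0105 0.033 0 0", "fingers": 1}}

```text
clock: 27.63
tcp_pos: [529.7, -120.2, 184.3]
orientation: [3.133, -0.082, 2.992]
ft_force: [0.6, 0.3, 1.0]
width: 0.998
```

```bash
python3 g.py 467 285 150 171.5
python3 - <<'E'
from m import *
print(robot.get_state()["orientation"])
im,d=snap("top");w=world("top",d)
hs=cv2.cvtColor(im,cv2.COLOR_BGR2HSV);yel=(hs[...,0]>15)&(hs[...,0]<35)&(hs[...,1]>180)
show("ratt",blob(w,(410,495,160,265),(18,50),yel))
blue=(hs[...,0]>95)&(hs[...,0]<120)&(hs[...,1]>50)
show("trayall",blob(w,(405,495,160,265),(1,40),blue))
cv2.imwrite("pics/t4.png",cv2.resize(im[140:290,390:500],None,fx=3,fy=3))
E
```

```text
t 27.63 p [ 529.7 -120.2  184.3] yaw 171.4 w 1.0 F [0.6 0.3 1. ] -> tool d(m) [0.1191 0.391  0.0475] turn -0.1 q6 -1.84
[ 3.13301058 -0.08177106  2.99233436]
ratt n 76 mean [506.4, -318.7, 33.7] zmax [29.8, 33.6, 36.9] rect [505.5, -319.5] [15.4, 36.5] 72.5 circ [506.7, -315.7] 18.6
trayall n 1503 mean [535.6, -354.3, 7.8] zmax [1.7, 5.1, 24.9] rect [550.9, -333.2] [185.9, 87.4] 0.1 circ [550.9, -333.8] 102.2
```

{"op": "send_rows", "data": {"increments": "0.009 0.031 0 0; 0.009 0.031 0 0; 0.009 0.031 0 0; 0.009 0.031 0 0; 0.009 0.031 0 0; 0.009 0.031 0 0; 0.009 0.031 0 0; 0.009 0.031 0 0"}}

```text
clock: 28.35
tcp_pos: [483.7, 150.0, 186.2]
orientation: [3.128, -0.1, 3.012]
ft_force: [-0.0, -0.6, -0.3]
width: 0.998
```

{"op": "send_rows", "data": {"increments": "0.009 0.031 0 0; 0.009 0.031 0 0; 0.007 0.02 0 0; 0.004 0.01 0 0; 0 0 0 0; 0 0 0 0"}}

```text
clock: 28.85
tcp_pos: [460.4, 253.5, 185.2]
orientation: [3.129, -0.11, 3.031]
ft_force: [-1.1, -0.1, 0.1]
width: 1.002
```

```bash
python3 g.py 467 284.5 130 170.7
python3 - <<'E'
from m import *
print(robot.get_state()["orientation"])
im,d=snap("top");w=world("top",d)
hs=cv2.cvtColor(im,cv2.COLOR_BGR2HSV);yel=(hs[...,0]>15)&(hs[...,0]<35)&(hs[...,1]>180)
show("ratt",blob(w,(410,495,160,265),(18,50),yel))
E
```

```text
t 28.85 p [460.4 253.5 185.2] yaw 173.7 w 1.0 F [-1.1 -0.1  0.1] -> tool d(m) [-0.0092  0.0309  0.0549] turn 3.0 q6 -1.22
[ 3.12937279 -0.11037641  3.03136653]
ratt n 724 mean [552.2, -305.5, 32.4] zmax [26.7, 32.8, 37.1] rect [553.6, -306.6] [43.1, 126.7] 89.1 circ [553.4, -305.8] 63.5
```

Rattle measured at (552.5,-306), 1.5 mm from the small tier's centre, axis within about 1°. The tool has picked up a 0.11 rad tilt, so I'll test whether holding still reduces it.

{"op": "send_rows", "data": {"increments": "0 0 0 0; 0 0 0 0; 0 0 0 0; 0 0 0 0; 0 0 0 0; 0 0 0 0; 0 0 0 0; 0 0 0 0"}}

```text
clock: 29.57
tcp_pos: [462.8, 246.8, 184.7]
orientation: [3.131, -0.111, 3.023]
ft_force: [0.5, -0.0, 0.1]
width: 0.996
```

{"op": "send_rows", "data": {"increments": "0 0 0.004 0.4; 0 0 0.004 0.4; 0 0 0.004 0.4; 0 0 0.004 0.4; 0 0 0.004 0.4; 0 0 0.004 0.4; 0 0 0.004 0.4; 0 0 0.004 0.2"}}

```text
clock: 30.23
tcp_pos: [458.9, 248.0, 149.9]
orientation: [3.137, -0.111, 2.965]
ft_force: [-0.7, 0.1, 0.2]
width: 0.999
```

```bash
python3 g.py 467 284.5 130 170.7
```

```text
t 30.23 p [458.9 248.  149.9] yaw 169.9 w 1.0 F [-0.7  0.1  0.2] -> tool d(m) [-0.0038  0.0373  0.0198] turn -0.8 q6 -1.17
```

{"op": "send_rows", "data": {"increments": "-0.001 0.009 0 -0.8; -0.001 0.009 0 0; -0.001 0.009 0 0; 0 0.007 0 0; 0 0 0 0; 0 0 0 0"}}

```text
clock: 30.73
tcp_pos: [468.2, 285.6, 148.7]
orientation: [3.135, -0.112, 2.981]
ft_force: [0.1, -0.1, 0.7]
width: 1.001
```

```bash
python3 g.py 467 284.5 120 170.7
```

```text
t 30.73 p [468.2 285.6 148.7] yaw 170.8 w 1.0 F [ 0.1 -0.1  0.7] -> tool d(m) [-0.0022 -0.0014  0.0286] turn 0.1 q6 -1.12
```

{"op": "send_rows", "data": {"increments": "-0.002 -0.001 0.012 0; -0.002 0 0.015 0; -0.002 0 0.015 0; -0.002 0 0.015 0; -0.001 0 0.008 0; 0 0 0 0; 0 0 0 0"}}

```text
clock: 31.32
tcp_pos: [471.6, 285.9, 82.9]
orientation: [3.134, -0.107, 2.984]
ft_force: [0.8, 0.3, 0.0]
width: 1.001
```

```bash
python3 g.py 469 284.5 70 170.7
```

```text
t 31.32 p [471.6 285.9  82.9] yaw 171.0 w 1.0 F [0.8 0.3 0. ] -> tool d(m) [ 0.0009 -0.0018  0.0131] turn 0.3 q6 -1.13
```

{"op": "send_rows", "data": {"increments": "0.001 -0.0015 0.008 0.3; 0 0 0.005 0; 0 0 0 0; 0 0 0 0"}}

```text
clock: 31.65
tcp_pos: [470.0, 285.1, 71.1]
orientation: [3.133, -0.104, 2.978]
ft_force: [0.3, 0.2, -0.4]
width: 1.001
```

```bash
python3 g.py 469 284.5 70 170.7
```

```text
t 31.65 p [470.  285.1  71.1] yaw 170.6 w 1.0 F [ 0.3  0.2 -0.4] -> tool d(m) [ 0.0008 -0.0008  0.0012] turn -0.1 q6 -1.13
```

{"op": "send_rows", "data": {"increments": "0 0 0 0; 0 0 0 0; 0 0 0 0; 0 0 0 0; 0 0 0 0; 0 0 0 0; 0 0 0 0; 0 0 0 0", "fingers": 0.3, "squeeze": 25}}

```text
clock: 32.32
tcp_pos: [471.1, 285.5, 72.7]
orientation: [3.131, -0.101, 2.978]
ft_force: [-0.1, 0.6, -0.2]
width: 0.533
```

{"op": "send_rows", "data": {"increments": "0 0 -0.01 0; 0 0 -0.015 0; 0 0 -0.015 0; 0 0 -0.015 0; 0 0 -0.015 0; 0 0 0 0; 0 0 0 0"}}

```text
clock: 32.9
tcp_pos: [476.3, 282.6, 145.5]
orientation: [3.135, -0.106, 2.978]
ft_force: [0.4, -0.8, -2.0]
width: 0.535
```

```bash
python3 g.py 505.6 -78.3 140 171.5
```

```text
t 32.9 p [476.3 282.6 145.5] yaw 170.6 w 0.54 F [ 0.4 -0.8 -2. ] -> tool d(m) [-0.0877 -0.3513 -0.0062] turn -0.9 q6 -1.13
```

{"op": "send_rows", "data": {"increments": "-0.002 -0.008 0 -0.9; -0.004 -0.016 0 0; -0.004 -0.016 0 0; -0.004 -0.016 0 0; -0.004 -0.016 0 0; -0.004 -0.016 0 0; -0.004 -0.016 0 0; -0.004 -0.016 0 0"}}

```text
clock: 33.57
tcp_pos: [483.1, 157.7, 134.7]
orientation: [3.134, -0.116, 3.001]
ft_force: [-1.4, 0.5, -1.5]
width: 0.539
```

{"op": "send_rows", "data": {"increments": "-0.004 -0.016 0 0; -0.004 -0.016 0 0; -0.004 -0.016 0 0; -0.004 -0.016 0 0; -0.004 -0.016 0 0; -0.004 -0.016 0 0; -0.004 -0.016 0 0; -0.004 -0.016 0 0"}}

```text
clock: 34.23
tcp_pos: [490.2, 20.6, 121.8]
orientation: [3.135, -0.13, 3.001]
ft_force: [-0.1, 0.2, -1.7]
width: 0.535
```

```bash
python3 g.py 506.2 -78.2 140 171.5;python3 -c "
from h import *;print(robot.get_state()['orientation'])"
```

```text
t 34.23 p [490.2  20.6 121.8] yaw 172.0 w 0.54 F [-0.1  0.2 -1.7] -> tool d(m) [-0.027  -0.0954 -0.0225] turn 0.5 q6 -1.62
[ 3.13491549 -0.13002881  3.00111322]
```

{"op": "send_rows", "data": {"increments": "-0.005 -0.016 -0.001 0.5; -0.005 -0.016 -0.001 0; -0.005 -0.016 -0.001 0; -0.005 -0.016 -0.001 0; -0.004 -0.013 0 0; -0.002 -0.006 0 0; 0 0 0 0; 0 0 0 0"}}

```text
clock: 34.9
tcp_pos: [499.6, -71.1, 114.8]
orientation: [3.134, -0.142, 2.988]
ft_force: [1.2, -0.0, -2.0]
width: 0.538
```

```bash
python3 g.py 506.2 -78.2 85 171.5
```

```text
t 34.9 p [499.6 -71.1 114.8] yaw 171.2 w 0.54 F [ 1.2 -0.  -2. ] -> tool d(m) [-0.0117 -0.0062  0.0284] turn -0.3 q6 -1.76
```

{"op": "send_rows", "data": {"increments": "-0.006 -0.003 0.008 0; -0.005 -0.003 0.01 0; -0.001 0 0.008 0; 0 0 0 0; 0 0 0 0"}}

```text
clock: 35.32
tcp_pos: [506.8, -75.6, 83.4]
orientation: [3.133, -0.144, 2.991]
ft_force: [1.4, 0.7, -2.8]
width: 0.539
```

```bash
python3 g.py 507 -78.2 72 171.5
```

```text
t 35.32 p [506.8 -75.6  83.4] yaw 171.4 w 0.54 F [ 1.4  0.7 -2.8] -> tool d(m) [-0.0022 -0.0026  0.0112] turn -0.1 q6 -1.76
```

{"op": "send_rows", "data": {"increments": "-0.002 -0.0025 0.006 0; 0 0 0.003 0; 0 0 0 0"}}

```text
clock: 35.57
tcp_pos: [507.3, -77.6, 73.6]
orientation: [3.133, -0.143, 2.992]
ft_force: [-1.1, -0.4, 1.8]
width: 0.536
```

{"op": "send_rows", "data": {"increments": "0 0 0.003 0; 0 0 0.003 0"}}

```text
clock: 35.73
tcp_pos: [507.2, -77.4, 72.9]
orientation: [3.133, -0.141, 2.993]
ft_force: [-5.5, 2.9, 23.8]
width: 0.539
```

```bash
python3 g.py 507 -78.2 72 171.5
```

```text
t 35.73 p [507.2 -77.4  72.9] yaw 171.5 w 0.54 F [-5.5  2.9 23.8] -> tool d(m) [ 0.     -0.0008  0.0009] turn -0.0 q6 -1.77
```

{"op": "send_rows", "data": {"increments": "0 0 0.003 0; 0 0 0.003 0; 0 0 0.002 0; 0 0 0.002 0"}}

```text
clock: 36.07
tcp_pos: [506.8, -77.3, 72.8]
orientation: [3.135, -0.135, 2.994]
ft_force: [-2.8, 1.4, 9.9]
width: 0.533
```

{"op": "send_rows", "data": {"increments": "0 0 -0.001 0; 0 0 0 0; 0 0 0 0; 0 0 0 0; 0 0 0 0; 0 0 0 0; 0 0 0 0; 0 0 0 0", "fingers": 1}}

```text
clock: 36.73
tcp_pos: [508.2, -77.6, 75.4]
orientation: [3.136, -0.131, 2.994]
ft_force: [0.4, -1.1, 0.2]
width: 0.991
```

{"op": "send_rows", "data": {"increments": "0 0 -0.008 0; 0 0 -0.015 0; 0 0 -0.02 0; 0 0 -0.025 0; 0 0 -0.03 0; 0 0 -0.015 0; 0 0 0 0"}}

```text
clock: 37.32
tcp_pos: [521.9, -80.1, 192.9]
orientation: [3.135, -0.137, 2.994]
ft_force: [0.1, -0.4, -0.3]
width: 0.997
```

```bash
python3 g.py 588 298 190 171.5;python3 -c "
from h import *;print(robot.get_state()['orientation'])
im,d=snap('side');cv2.imwrite('pics/s5.png',cv2.resize(im[140:290,240:420],None,fx=4,fy=4))"
```

```text
t 37.32 p [521.9 -80.1 192.9] yaw 171.5 w 1.0 F [ 0.1 -0.4 -0.3] -> tool d(m) [-0.01    0.3837  0.0042] turn 0.0 q6 -1.77
[ 3.13461712 -0.13718877  2.99372156]
```

View pics/s5.png

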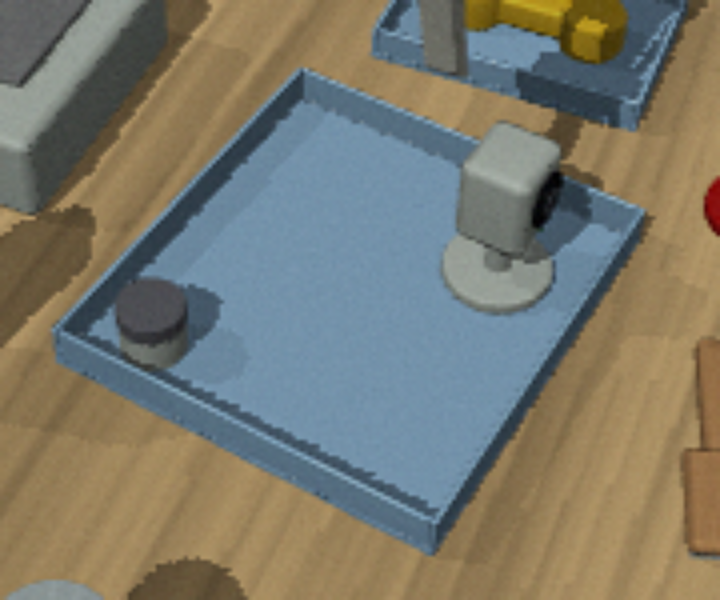

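The camera stands upright in the tier with its lens to the front (crop lens at (548,200), foot at (498,270)). The pot at (152,320) is untouched. Now the jar.

{"op": "send_rows", "data": {"increments": "0 0.018 0 0; -0.001 0.034 0 0; -0.001 0.034 0 0; -0.001 0.034 0 0; -0.001 0.034 0 0; -0.001 0.034 0 0; -0.001 0.034 0 0; -0.001 0.034 0 0"}}

```text
clock: 38.03
tcp_pos: [563.0, 174.6, 182.2]
orientation: [3.14, -0.152, 2.98]
ft_force: [0.8, 0.2, 0.2]
width: 1.001
```

{"op": "send_rows", "data": {"increments": "-0.001 0.034 0 0; -0.001 0.034 0 0; -0.001 0.034 0 0; 0 0.015 0 0; 0 0 0 0; 0 0 0 0; 0 0 0 0; 0 0 0 0"}}

```text
clock: 38.7
tcp_pos: [578.1, 298.7, 169.0]
orientation: [-3.136, -0.169, 2.985]
ft_force: [0.3, 0.7, 0.5]
width: 0.999
```

```bash
python3 g.py 585.5 298 140 171.5;python3 - <<'E'
from m import *
print(robot.get_state()['orientation'])
im,d=snap("top");w=world("top",d)
show("cam",blob(w,(330,390,205,255),(95,120)))
hs=cv2.cvtColor(im,cv2.COLOR_BGR2HSV);yel=(hs[...,0]>15)&(hs[...,0]<35)&(hs[...,1]>180)
show("ratt",blob(w,(410,495,160,265),(18,50),yel))
E
```

```text
t 38.7 p [578.1 298.7 169. ] yaw 171.0 w 1.0 F [0.3 0.7 0.5] -> tool d(m) [-0.0122  0.0006  0.0273] turn -0.5 q6 -1.15
[-3.13614128 -0.16938525  2.98529653]
cam n 476 mean [499.9, -76.2, 106.2] zmax [99.6, 106.7, 110.7] rect [498.2, -76.2] [49.9, 50.8] 81.8 circ [500.4, -76.9] 29.6
ratt n 725 mean [552.3, -305.6, 32.2] zmax [25.3, 32.8, 36.7] rect [553.3, -306.2] [43.4, 126.2] 88.5 circ [553.1, -305.9] 63.3
```

{"op": "send_rows", "data": {"increments": "-0.005 0 0.01 -0.4; -0.005 0 0.012 0; -0.004 0 0.012 0; -0.003 0 0.012 0; 0 0 0 0; 0 0 0 0"}}

```text
clock: 39.25
tcp_pos: [589.2, 290.4, 115.8]
orientation: [-3.136, -0.169, 2.985]
ft_force: [-0.7, -0.1, -0.1]
width: 1.0
```

```bash
python3 g.py 585.5 298 50 171.5
```

```text
t 39.25 p [589.2 290.4 115.8] yaw 171.0 w 1.0 F [-0.7 -0.1 -0.1] -> tool d(m) [-0.0063  0.0073  0.0656] turn -0.5 q6 -1.17
```

{"op": "send_rows", "data": {"increments": "-0.001 0.007 0 -0.4; 0 0 0 0; 0 0 0 0"}}

```text
clock: 39.5
tcp_pos: [591.5, 297.1, 115.0]
orientation: [-3.137, -0.17, 2.992]
ft_force: [0.2, -0.3, -0.1]
width: 1.0
```

```bash
python3 g.py 585.5 298 50 171.5
```

```text
t 39.5 p [591.5 297.1 115. ] yaw 171.4 w 1.0 F [ 0.2 -0.3 -0.1] -> tool d(m) [-0.005   0.0002  0.0651] turn -0.1 q6 -1.17
```

{"op": "send_rows", "data": {"increments": "-0.001 0 0.012 0; -0.001 0 0.014 0; -0.001 0 0.014 0; -0.001 0 0.012 0; 0 0 0.006 0; 0 0 0 0; 0 0 0 0"}}

```text
clock: 40.08
tcp_pos: [586.5, 299.7, 55.1]
orientation: [-3.14, -0.164, 2.994]
ft_force: [-0.3, 0.5, 1.1]
width: 0.998
```

```bash
python3 g.py 585.5 298 50 171.5
```

```text
t 40.08 p [586.5 299.7  55.1] yaw 171.6 w 1.0 F [-0.3  0.5  1.1] -> tool d(m) [-0.0001 -0.0018  0.0052] turn 0.1 q6 -1.18
```

{"op": "send_rows", "data": {"increments": "0 -0.002 0.005 0; 0 0 0 0; 0 0 0 0"}}

```text
clock: 40.33
tcp_pos: [586.2, 298.0, 51.1]
orientation: [-3.141, -0.162, 2.995]
ft_force: [0.2, 0.5, 0.4]
width: 0.998
```

{"op": "send_rows", "data": {"increments": "0 0 0 0; 0 0 0 0; 0 0 0 0; 0 0 0 0; 0 0 0 0; 0 0 0 0; 0 0 0 0; 0 0 0 0", "fingers": 0.4, "squeeze": 25}}

```text
clock: 41.0
tcp_pos: [587.6, 298.4, 53.2]
orientation: [3.141, -0.158, 2.995]
ft_force: [0.4, 0.4, -0.3]
width: 0.659
```

{"op": "send_rows", "data": {"increments": "0 0 -0.01 0; 0 0 -0.018 0; 0 0 -0.018 0; 0 0 -0.018 0; 0 0 -0.015 0; 0 0 0 0; 0 0 0 0"}}

```text
clock: 41.58
tcp_pos: [598.6, 295.2, 133.4]
orientation: [-3.138, -0.165, 2.994]
ft_force: [0.2, 0.6, -3.2]
width: 0.661
```

```bash
python3 g.py 518 44 140 171.5;python3 -c "
from h import *;print(robot.get_state()['orientation'])"
```

```text
t 41.58 p [598.6 295.2 133.4] yaw 171.6 w 0.66 F [ 0.2  0.6 -3.2] -> tool d(m) [ 0.0433 -0.2603  0.0013] turn 0.1 q6 -1.18
[-3.13837749 -0.16507508  2.99435379]
```

{"op": "send_rows", "data": {"increments": "0.002 -0.013 -0.001 0; 0.0045 -0.026 -0.001 0; 0.0045 -0.026 -0.001 0; 0.0045 -0.026 -0.001 0; 0.0045 -0.026 -0.001 0; 0.0045 -0.026 -0.001 0; 0.0045 -0.026 -0.001 0; 0.0045 -0.026 -0.001 0"}}

```text
clock: 42.25
tcp_pos: [528.3, 100.0, 138.7]
orientation: [-3.135, -0.179, 3.003]
ft_force: [0.9, -0.6, -1.9]
width: 0.666
```

```bash
python3 g.py 518 44.8 110 171.5;python3 -c "
from h import *;print(robot.get_state()['orientation'])"
```

```text
t 42.25 p [528.3 100.  138.7] yaw 172.0 w 0.67 F [ 0.9 -0.6 -1.9] -> tool d(m) [-0.0026 -0.0559  0.0291] turn 0.5 q6 -1.47
[-3.13507639 -0.17934815  3.00255627]
```

{"op": "send_rows", "data": {"increments": "-0.001 -0.014 0 0.5; -0.001 -0.014 0 0; 0 -0.01 0 0; 0 -0.006 0 0; 0 0 0 0; 0 0 0 0"}}

```text
clock: 42.75
tcp_pos: [515.1, 46.5, 134.9]
orientation: [-3.13, -0.19, 2.986]
ft_force: [0.6, 0.2, -3.3]
width: 0.659
```

```bash
python3 g.py 518.5 44.8 65 171.5
```

```text
t 42.75 p [515.1  46.5 134.9] yaw 171.1 w 0.66 F [ 0.6  0.2 -3.3] -> tool d(m) [-0.0168 -0.0004  0.068 ] turn -0.4 q6 -1.54
```

{"op": "send_rows", "data": {"increments": "-0.003 0 0.011 -0.3; -0.003 0 0.013 0; -0.003 0 0.013 0; -0.003 0 0.013 0; -0.002 0 0.008 0; 0 0 0 0; 0 0 0 0"}}

```text
clock: 43.33
tcp_pos: [518.2, 50.8, 68.9]
orientation: [-3.133, -0.191, 3.0]
ft_force: [0.6, 0.5, -2.2]
width: 0.661
```

```bash
python3 g.py 518.5 44.8 55 171.5
```

```text
t 43.33 p [518.2  50.8  68.9] yaw 171.9 w 0.66 F [ 0.6  0.5 -2.2] -> tool d(m) [-0.0037 -0.0058  0.0135] turn 0.4 q6 -1.54
```

{"op": "send_rows", "data": {"increments": "-0.003 -0.006 0.004 0; -0.001 0 0.004 0; 0 0 0 0; 0 0 0 0"}}

```text
clock: 43.67
tcp_pos: [521.0, 44.4, 60.4]
orientation: [-3.134, -0.189, 3.001]
ft_force: [0.3, 0.5, -2.3]
width: 0.658
```

```bash
python3 g.py 518.5 44.8 53 171.5
```

```text
t 43.67 p [521.   44.4  60.4] yaw 172.0 w 0.66 F [ 0.3  0.5 -2.3] -> tool d(m) [0.0011 0.0001 0.0078] turn 0.5 q6 -1.55
```

{"op": "send_rows", "data": {"increments": "0.001 0 0.005 0; 0 0 0.004 0"}}

```text
clock: 43.83
tcp_pos: [519.2, 44.6, 53.1]
orientation: [-3.134, -0.186, 3.001]
ft_force: [-8.4, 3.9, 33.2]
width: 0.66
```

{"op": "send_rows", "data": {"increments": "0 0 0.003 0; 0 0 0.003 0"}}

```text
clock: 44.0
tcp_pos: [518.2, 45.1, 52.6]
orientation: [-3.134, -0.184, 3.001]
ft_force: [-4.6, -0.2, 20.7]
width: 0.663
```

```bash
python3 g.py 518.5 44.8 53 171.5
```

```text
t 44.0 p [518.2  45.1  52.6] yaw 172.0 w 0.66 F [-4.6 -0.2 20.7] -> tool d(m) [-0.0003 -0.0003 -0.0004] turn 0.5 q6 -1.55
```

Contact at the start height. Release and rise.

{"op": "send_rows", "data": {"increments": "0 0 -0.001 0; 0 0 0 0; 0 0 0 0; 0 0 0 0; 0 0 0 0; 0 0 0 0; 0 0 0 0; 0 0 0 0", "fingers": 1}}

```text
clock: 44.67
tcp_pos: [519.2, 45.0, 55.1]
orientation: [-3.135, -0.181, 3.001]
ft_force: [-0.1, 0.7, -1.4]
width: 0.999
```

{"op": "send_rows", "data": {"increments": "0 0 -0.008 0; 0 0 -0.015 0; 0 0 -0.02 0; 0 0 -0.025 0; 0 0 -0.03 0; 0 0 -0.03 0; 0 0 -0.02 0; 0 0 0 0"}}

```text
clock: 45.33
tcp_pos: [545.0, 42.3, 207.8]
orientation: [-3.134, -0.188, 3.001]
ft_force: [1.4, 0.1, 0.0]
width: 1.001
```

{"op": "send_rows", "data": {"increments": "0.004 0.028 0 0; 0.004 0.028 0 0; 0.004 0.028 0 0; 0.004 0.028 0 0; 0.004 0.028 0 0; 0.004 0.028 0 0; 0.004 0.028 0 0; 0.004 0.028 0 0"}}

```text
clock: 46.0
tcp_pos: [545.5, 270.5, 209.9]
orientation: [-3.13, -0.188, 2.989]
ft_force: [0.1, -0.5, -1.0]
width: 0.996
```

{"op": "send_rows", "data": {"increments": "0.004 0.025 0 0; 0.004 0.02 0 0; 0 0.01 0 0; 0 0 0 0; 0 0 0 0; 0 0 0 0"}}

```text
clock: 46.5
tcp_pos: [541.9, 333.1, 205.6]
orientation: [-3.127, -0.195, 2.995]
ft_force: [0.2, 0.1, -0.2]
width: 0.999
```

```bash
python3 g.py 518 44 200 171.5;python3 - <<'E'
from m import *
im,d=snap("top");w=world("top",d)
cv2.imwrite("pics/t5.png",cv2.resize(im[130:290,140:500],None,fx=2.2,fy=2.2))
show("jar",blob(w,(270,325,195,250),(95,125)))
show("cam",blob(w,(330,390,205,255),(95,120)))
show("pot",blob(w,(280,310,145,178),(34,60)))
hs=cv2.cvtColor(im,cv2.COLOR_BGR2HSV);yel=(hs[...,0]>15)&(hs[...,0]<35)&(hs[...,1]>180)
show("ratt",blob(w,(410,495,160,265),(18,50),yel))
show("bottle",blob(w,(240,285,80,130),(100,200)))
E
```

```text
t 46.5 p [541.9 333.1 205.6] yaw 171.6 w 1.0 F [ 0.2  0.1 -0.2] -> tool d(m) [-0.0192 -0.2894  0.0061] turn 0.1 q6 -1.1
jar n 620 mean [519.7, 44.6, 109.8] zmax [106.2, 109.8, 113.0] rect [519.7, 44.5] [59.9, 59.8] 64.0 circ [519.9, 44.5] 30.7
cam n 474 mean [499.8, -76.2, 106.3] zmax [99.7, 106.7, 110.6] rect [499.2, -76.4] [49.8, 49.0] 82.0 circ [500.4, -77.1] 29.8
pot n 248 mean [665.3, 57.4, 41.5] zmax [37.5, 41.5, 45.3] rect [666.6, 57.6] [37.8, 41.5] 89.3 circ [666.4, 57.4] 21.2
ratt n 728 mean [552.5, -305.4, 32.4] zmax [26.2, 32.8, 37.5] rect [553.6, -306.0] [42.8, 126.7] 88.9 circ [553.4, -306.2] 63.5
bottle n 634 mean [777.5, 123.1, 143.2] zmax [119.3, 134.4, 168.5] rect [782.9, 125.1] [58.8, 59.2] 88.6 circ [783.0, 126.0] 30.5
```

View pics/t5.png

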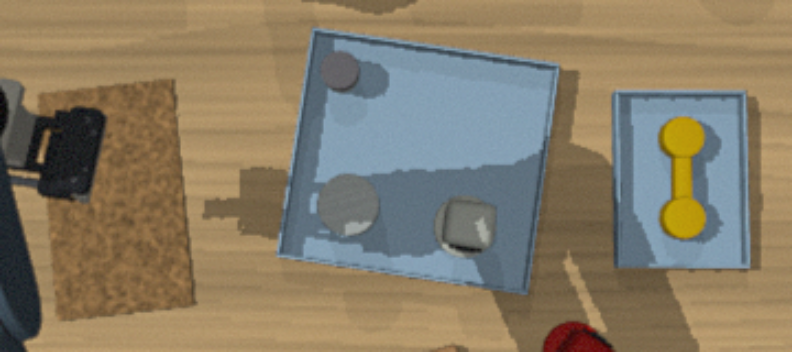

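Every item is in place: jar 1.6 mm and camera 3.3 mm from their start places, rattle in the middle of the small tier at crop (683,178), pot and bottle unmoved. The arm is clear, so I'm handing in.

```bash
python3 -c "
from rig import robot
print(robot.job_done())"
```

```text
the job is handed in; nothing more can be done
None
```

The job is done and handed in at about 46.5 s. I stood the jar, then the camera, on the cork mat and laid the rattle lengthways in the small tier. Then I put the camera and the jar back.

My last top-camera checks, which are my own measurements since the hand-in gives no verdict:

| Item | Result |
|---|---|
| Jar | about 1.6 mm from its start place, lid level |
| Camera | about 3.3 mm from its start place, measured yaw about -8° (tier -8.5°); upright with lens to the front in the last side view |
| Rattle | about 2 mm from the small tier's centre, flat, axis within about 1–2° |
| Pot and bottle | not moved, within measuring noise |
| Robot | clear of everything, fingers open |

Two checks disagreed or fell short:
- **Tool tilt:** the tool slowly leaned over during the moves, reaching about 0.19 rad by the end. The set-down objects still stood or lay flat once released.
- **First jar placing:** when I set the jar on the mat, the force reading kept showing its full weight below the height where I expected contact. I lowered it further until the force rose to 26 N, then released it. Pictures showed it upright on the mat.

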